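# Switching off the fry station

## Robot

A 6-joint arm with a two-finger parallel gripper is mounted at the origin on the work surface. World frame = base frame: x ahead of the robot, y to its left, z up, the work surface at z = 0. Lengths are in m, angles in rad, forces in N, time in s.
With the tool pointing down it reaches from about 0.35 to 0.85 m from the base axis. Payload 8.1 kg.
Tool frame: the origin (TCP) lies on the mounting face of the last link; the fingertips stand 186 mm ahead of it and the grasp point (between the pads) lies 167 mm ahead of it (grip_point_offset is the distance from the TCP to the grasp point, in m); z points along the fingers, y is the direction in which the jaws open and shut (so a half turn about z gives the same grasp; the last joint's range is limited). The gripper opens to 93 mm and grips with 3 to 60 N. Pads are 15 mm wide; open, the fingers measure 128 mm over their backs; the gripper's body (75 mm by 188 mm) begins 65 mm behind the grasp point.
Start: joints at [-1.314, 0.13, 1.488, -0, 1.523, -0.085], TCP at [0.201, -0.565, 0.405] pointing down, gripper open.
Joint ranges: [-2.96, 2.96], [-0.89, 2.26], [0.02, 2.5], [-1.34, 4.48], [0, 2.73], [-2.66, 2.66]. Speed limits (rad/s): [2.39, 2.39, 2.79, 3.14, 3.14, 3.14].

## Interface

Orientations are given as a rotation vector (axis times angle).
In Python, from plant import read_state, read_camera, close_job, grip_point_offset gives the robot as it stands.
- The arm moves only by the shell command python3 -m creep 'ROWS' [OPENING] [FORCE]. ROWS is JSON, a list of rows, each a list of 2 entries, a list of its own where there are three numbers: the shift along the tool's x, y, z in cm, then the turn, a rotation vector about the tool's x, y, z in degrees. In form: [[[tx, ty, tz], [rx, ry, rz]], ...]. A call has 1 to 12 rows; each row shifts and turns the commanded pose from where the row before left it, along the tool's axes as they then stand; what a row does not reach is not made up. A row lasts 1/12 s, in which the tool goes at most 41.7 mm and 7.16 degrees, less where a joint would pass 70% of its speed; a pose out of reach is approached as far as the arm can. A call is refused whole if a number of a shift passes 4.17 or a number of a turn 7.16, either way. A call with a gripper value outside its range is refused whole. OPENING is the opening in per cent of the stroke, from 0 (shut) to 100 (fully open), set as the call begins (- or left out, the last holds). The fingers move at their own pace and stop on an object; FORCE is the grip in N (left out, the last holds). Time passes only in rows, so rows that do not move let the fingers close. It gives the time, the measured TCP pose, the force and the opening at its end, in the units of the state.
- read_state(): the state, without advancing time (a new reading comes with each control period).
- read_camera(name): name is "side" or "top"; returns a dict with "img" (400x640x3 uint8, red, green, blue), "K" (3x3 intrinsics, pixels), "T" (4x4, takes a point from camera to world coordinates). Camera axes: x right, y down, z forward; pixel columns grow to the right and rows downward; lengths in m; the calibration is good to about 2 mm. A picture is of the moment at which its call begins. There is no depth.
- close_job(): hands the job in, once; it reports no verdict.
The state is a dict: "t": time; "q": joint angles; "dq": joint speeds; "joint_torque": joint torques, N m; "tool_pos": TCP position; "orientation": TCP orientation; "force": force on the tool from outside, world axes, zero at the start; "wrist_torque": the same for the moment, N m; "opening": finger opening in m.
Only numpy, scipy, OpenCV 4.12 (cv2) and the standard library are available. Lean on these libraries where they do the work, as an engineer would, in place of code of your own. Each camera call takes 0.05 s, during which the arm holds its last target.

## Task

Switch off the fry station at its switch box under the front of the shelf: first swing the half-open cabinet door shut so that it is out of your way, then lift the box's clear visor right up, knock all five levers over to off (leaning to the left, towards the cabinet) in one single drag of a fingertip along the row without lifting off between levers, and bring the visor back down until it is closed. Leave everything else where it stands.

Things in the scene. Friction and masses are not known exactly. Their poses are not given: they have to be found in the camera images.
- hutch: Wooden counter-top hutch, fixed. Origin on the counter straight under the shelf's front edge; x runs back into the hutch, y along its front to the robot's left, z up. Shelf: x 0 to 240 mm, y -350 to 310, underside z 210, top z 232. Lower cabinet with green door under it at y 30 to 295; right of it an open bay with the switch box, then an upright board at y -322 to -340, x 20 to 240.
- door (a joint): Opening angle of the green swing door, rad: 0 = shut (stop), 1.57 = straight out towards the robot, 1.9 at most. Vertical hinge on the edge beside the switch box. 220 mm wide, 150 high (z 19 to 169), 16 thick; shut, its outer face is flush with the shelf's front edge; a fixed 36 mm rail is above it. Turns lightly (under 0.5 N at the free edge), stays where left, no latch: shut by pushing its outer face.
- door_hinge (a point): Point on the door's vertical hinge line, in the plane of its outer face, 94 mm above the counter (half the door's height). Axes turn with the door: y runs along the door to its free edge, -x is the outward normal of its outer face, z up.
- door_knob (a point): Outer end of the door's small brass knob (24 mm across, 28 mm proud of the outer face), 203 mm from the hinge line, 89 mm above the counter. The face above and beside it is clear for pushing.
- switchbox: Stainless switch box, fixed, 270 mm wide (y), with a sloping face towards the robot. Origin on the counter straight under the upper edge of the face, within 12 mm of the shelf's front edge; x back, y left, z up. Vertical front wall 40 mm high at x = -87 mm; the face rises from there to z 90 at x = 0. The shelf and the raised visor are in the way of a hand coming straight down on the levers.
- panel: The box's sloping face. Origin: centre of the face, on its surface, 65 mm above the counter. z = its outward normal, leaning 30 degrees from vertical towards the robot; x runs up the slope (-50 to 50 mm), y along the lever row to the robot's left. Lever pivots at x 0, z 5, y -92, -46, 0, 46, 92 mm. A raised back 45 mm high at x = 50 carries the visor; two thin rests 43 mm high at x -37, y +-124.
- lever1 (a joint): Orange toggle lever 1, the rightmost, rad: 0 = on, leaning 20 degrees to the right (panel -y) of the panel's normal; 1.40 = off, leaning 60 degrees to the left (+y). Bat shape, 32 mm long from its pivot, 9 mm thick at the round tip. Over-centre action: past upright (0.35) it falls over to off and stays; about 0.4 N at the tip. Starts on.
- lever2 (a joint): Lever 2, like lever 1; starts on, or now and then already off.
- lever3 (a joint): Lever 3 (middle), like lever 1; starts on, or now and then already off. Height of any lever's tip above the face: 35 mm when on, 37 mm upright, 23 mm when off, so a shut fingertip drawn to the left along the row 25 to 31 mm above the face tips each lever over and then passes above it.
- lever4 (a joint): Lever 4, like lever 1; starts on, or now and then already off.
- lever5 (a joint): Lever 5, the leftmost, next to the cabinet; like lever 1; starts on.
- visor (a joint): Opening angle of the clear visor over the levers, rad: 0 = closed (parallel to the face, 45 mm above it), 1.92 = right up (stop; leaning 10 degrees from upright towards the robot). Hinged along its upper edge. Stiff: stays at any angle; about 1.5 N at the tab moves it. Plate 95 mm from hinge to lower edge, 270 wide, 3 thick, with a 12 mm lip towards the face round three edges.
- visor_hinge (a point): Middle of the visor's hinge line (panel x 50, y 0, z 45 mm). Axes turn with the visor (closed: those of the panel); y is the hinge line, -x runs along the plate to the tab. Raising the visor swings the tab up and then back.
- visor_tab (a point): Grip point in the red lift tab, middle of the visor's lower edge, 126 mm from the hinge. Tab 22 mm wide (along y), 9 thick, standing 45 mm out from the plate (95 to 140 mm from the hinge), free on all sides; gripped by its two sides it can turn between the pads as the visor swings. Closed it is about 66 mm above the counter and 45 mm in front of the box; right up about 253 mm high.
- tostonera: Bystander on the shelf: wooden twin-paddle press lying flat and folded, 235 x 100 mm, 27 mm high. Origin under it.
- colander: Bystander on the shelf: red colander, 156 mm across, 85 mm high. Origin: centre of underside.
- skimmer: Bystander on the shelf: stainless skimmer lying along the shelf, 297 mm long, 90 mm bowl. Origin near its middle, underside.
- spoon_rest: Bystander on the shelf: blue ceramic spoon rest, 135 x 88 mm, 14 mm high.
- salt_cellar: Bystander on the shelf: glass salt cellar with a cork, 58 mm across, 66 mm high.
- oil_bottle: Bystander on the counter, right of the switch box: green oil bottle, 68 mm across, 233 mm high.
- mortar: Bystander on the counter, left front: dark wooden mortar with its pestle in it, 100 mm across, 175 mm high.
- ramekin: Bystander on the counter in front of the switch box: white ramekin, 80 mm across, 42 mm high.

How it is judged:
On the way, in this order (a step that is already met when the one before it is completed fails the run):
1. the cabinet door is shut (within 0.05 rad) (value of joint door below 0.05 rad), for 0.2 s.
2. the visor is lifted right up (over 1.4 rad) with the door shut and lever 1 and lever 5 still on (value of joint door below 0.05 rad and value of joint visor above 1.4 rad and value of joint each of lever1, lever5 below 0.3 rad), for 0.2 s.
3. the drag has begun at the right end: lever 1 is off, lever 5 still on (value of joint visor above 1.4 rad and value of joint lever1 above 1.2 rad and value of joint lever5 below 0.3 rad), for 0.05 s.
4. all five levers are off with the visor still up (value of joint visor above 1.4 rad and value of joint each of lever1, lever2, lever3, lever4, lever5 above 1.2 rad), for 0.2 s.
At the end, for the whole second after the job is handed in: The door is shut (joint under 0.05 rad), the visor is closed (under 0.07 rad), all five levers are off (over 1.2 rad), door and visor are at rest, and every bystander is within 30 mm of where it stood (value of joint door below 0.05 rad and value of joint visor below 0.07 rad and value of joint each of lever1, lever2, lever3, lever4, lever5 above 1.2 rad and velocity of joint door between -0.05 and 0.05 rad/s and velocity of joint visor between -0.05 and 0.05 rad/s and distance of each of tostonera, colander, skimmer, spoon_rest, salt_cellar, oil_bottle, mortar, ramekin from where it was at the start of the episode below 0.03 m); the robot touches nothing.
It fails at once if the finger lifts off the row (grasp point more than 90 mm above the face) after lever 1 has gone over and before lever 5 has (value of joint lever1 above 1.2 rad and value of joint lever5 below 0.3 rad and z of the grasp point in the frame of panel above 0.09 m).
It fails at once if a bystander is pushed more than 30 mm or knocked over (distance of any of tostonera, colander, skimmer, spoon_rest, salt_cellar, oil_bottle, mortar, ramekin from where it was at the start of the episode above 0.03 m).
It also fails if it takes over 67 s, if anything falls off the work surface, if the arm or the gripper's body presses on something with over 40 N, if the wrist force passes 120 N, or if a joint passes its speed limit or range.

## Working session

There is one attempt and no reset: what is moved stays moved. The work goes in short steps, Python scripts to look and compute and a shell command to move; the robot and the scene stay as the last step left them, time stands still between calls to the robot, and variables do not carry over. Pictures are saved under pics/ and viewed, and the job is handed in when it is done.

```bash
ls; mkdir -p pics
python3 - <<'E'
from plant import read_state, read_camera, grip_point_offset
import cv2,numpy as np
print(grip_point_offset); s=read_state(); print(s)
for n in ("side","top"):
    c=read_camera(n); cv2.imwrite(f"pics/{n}0.png",c["img"][:,:,::-1]); print(n,c["K"].tolist(),np.round(c["T"],4).tolist())
E
```

```text
pics
0.1673
{'t': 0.0, 'q': array([-1.31438794e+00,  1.31166411e-01,  1.48926978e+00, -2.70682369e-05,
        1.52299673e+00, -8.54333828e-02]), 'dq': array([ 0.00217727, -0.00099307,  0.00054054,  0.00068739,  0.00024653,
        0.0006934 ]), 'joint_torque': array([ 1.21551402e-03, -5.59845042e+01, -4.91755807e+01,  7.67524447e-02,
        3.53056414e-02, -1.49559373e-04]), 'tool_pos': array([ 0.20107331, -0.56506423,  0.40368922]), 'orientation': array([-3.09401018e+00, -5.34043700e-01,  2.88961748e-04]), 'force': array([ 0.30576763,  0.26621767, -0.61070334]), 'wrist_torque': array([0.01101853, 0.05195739, 0.04684523]), 'opening': 0.0933203810259056}
side [[488.62072948960025, 0.0, 322.1994058937583], [0.0, 488.62072948960025, 200.7162686486066], [0.0, 0.0, 1.0]] [[-0.935, -0.1806, 0.3052, 0.0685], [-0.3545, 0.4977, -0.7916, 1.2862], [-0.009, -0.8483, -0.5294, 1.0574], [0.0, 0.0, 0.0, 1.0]]
top [[505.31236210385765, 0.0, 321.1247129471045], [0.0, 505.31236210385765, 197.09511217985983], [0.0, 0.0, 1.0]] [[0.0203, -0.9886, 0.1493, 0.342], [-0.9997, -0.0223, -0.0113, -0.0114], [0.0145, -0.149, -0.9887, 1.678], [0.0, 0.0, 0.0, 1.0]]
```

View pics/side0.png

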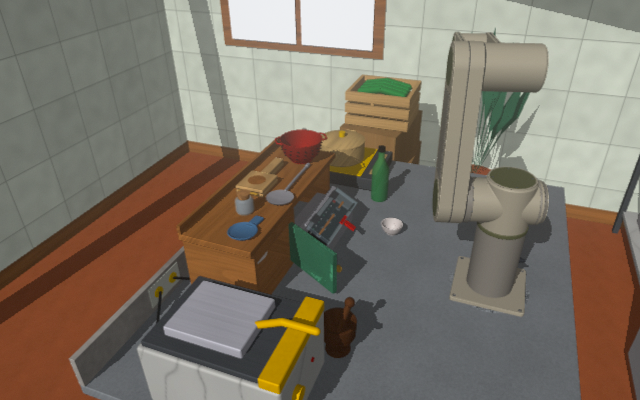

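View pics/top0.png

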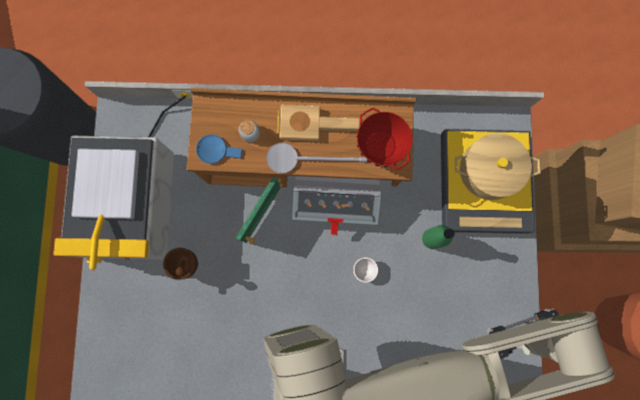

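The side view shows the green door ajar (around 315,258), the switch box at (330,215) and the ramekin at (391,227). In the top view the door runs (240,238)-(278,182), the box spans cols 293-379 with its tab at (335,225), and the shelf's front corners are near (188,172) and (412,180). I'll zoom in for measurement.

Run:
```python
import cv2
a=cv2.imread("pics/top0.png")[80:290,170:470]; cv2.imwrite("pics/topz.png",cv2.resize(a,(800,560),interpolation=cv2.INTER_CUBIC))
a=cv2.imread("pics/side0.png")[120:320,180:440]; cv2.imwrite("pics/sidez.png",cv2.resize(a,(780,600),interpolation=cv2.INTER_CUBIC))
```

```text
(no output)
```

View pics/topz.png

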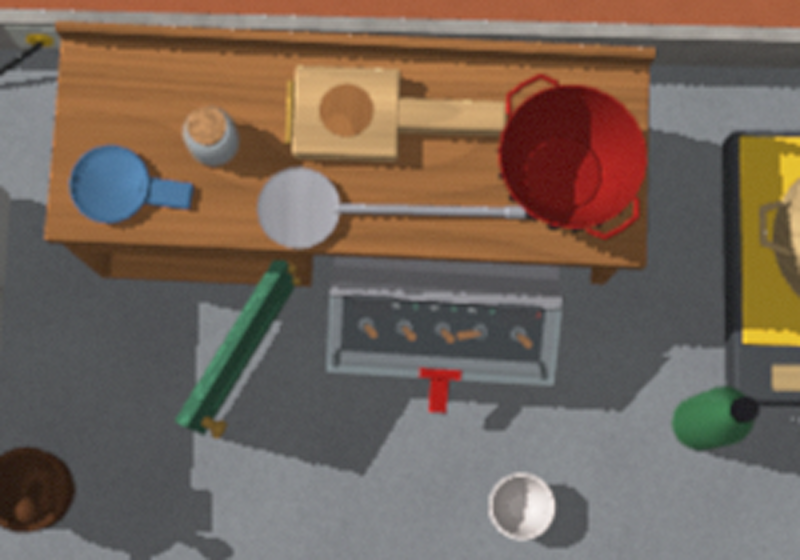

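View pics/sidez.png

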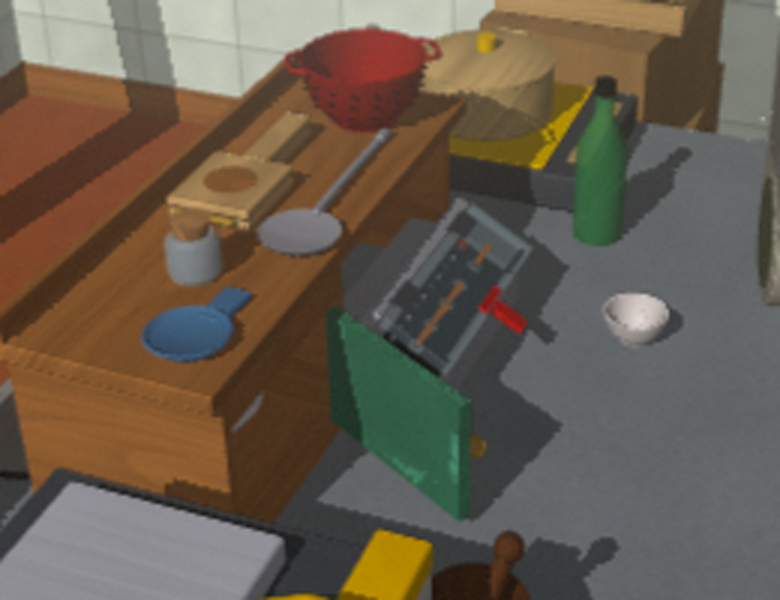

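```bash
cat > h.py <<'E'
import numpy as np, cv2
from scipy.spatial.transform import Rotation as R
from plant import *
def cams():
    return {n:read_camera(n) for n in ("side","top")}
KT={"side":(np.array([[488.6207,0,322.1994],[0,488.6207,200.7163],[0,0,1]]),np.array([[-0.935,-0.1806,0.3052,0.0685],[-0.3545,0.4977,-0.7916,1.2862],[-0.009,-0.8483,-0.5294,1.0574],[0,0,0,1]])),
"top":(np.array([[505.3124,0,321.1247],[0,505.3124,197.0951],[0,0,1]]),np.array([[0.0203,-0.9886,0.1493,0.342],[-0.9997,-0.0223,-0.0113,-0.0114],[0.0145,-0.149,-0.9887,1.678],[0,0,0,1]]))}
def proj(n,P):
    K,T=KT[n]; P=np.atleast_2d(P); c=(P-T[:3,3])@T[:3,:3]; u=c@K.T; return u[:,:2]/u[:,2:]
def ray(n,uv,z):
    K,T=KT[n]; d=T[:3,:3]@np.linalg.inv(K)@np.array([uv[0],uv[1],1.]); return T[:3,3]+d*(z-T[2,3])/d[2]
def zt(u,v): return (170+u*.375,80+v*.375)
def zs(u,v): return (180+u/3,120+v/3)
Rp=R.from_euler('y',-30,degrees=True).as_matrix()
def box2w(p,b): # b=(x,y,yaw)
    return R.from_euler('z',b[2]).apply(np.atleast_2d(p))+[b[0],b[1],0]
def panel2box(p): return np.atleast_2d(p)@Rp.T+[-.0433,0,.065]
def panel2w(p,b): return box2w(panel2box(p),b)
def visor2panel(p,a):
    return np.atleast_2d(p)@R.from_euler('y',a).as_matrix().T+[.05,0,.045]
E
python3 - <<'E'
from h import *
from scipy.optimize import least_squares
print("Rp z",Rp[:,2],"x",Rp[:,0])
for uv in ((45,240),(645,267),(655,48),(60,24)): print("shelf",ray("top",zt(*uv),.232))
T={ (-.095,.135,0):(327,372),(-.095,-.135,0):(553,384),(0,-.135,0):(562,297),(0,.135,0):(332,288),(-.14,0,0):(437,412)}
S={(-.14,0,0):(522,325),(-.095,-.135,0):(530,248),(0,-.135,0):(463,200)}
def f(b):
    r=[]
    for k,v in T.items(): r.append(proj("top",panel2w(visor2panel(k,0),b))[0]-zt(*v))
    for k,v in S.items(): r.append(proj("side",panel2w(visor2panel(k,0),b))[0]-zs(*v))
    return np.concatenate(r)
s=least_squares(f,[.75,-.05,0]); print(s.x, s.fun.reshape(-1,2).round(1))
# knob, door
print("knob",ray("top",zt(216,428),.089)); print("door top edge",[ray("top",zt(*p),.169).round(3) for p in((272,262),(295,275),(178,422),(200,432))])
for n,uv,z in(("side",zs(470,517),.019),("side",zs(468,405),.169),("side",zs(330,310),.169)): print(ray(n,uv,z))
E
```

```text
Rp z [-0.5       -0.         0.8660254] x [0.8660254 0.        0.5      ]
shelf [0.63120501 0.36383496 0.232     ]
shelf [ 0.616355   -0.29156708  0.232     ]
shelf [ 0.8663848  -0.30442467  0.232     ]
shelf [0.87735132 0.36185688 0.232     ]
[ 0.61585501 -0.07806531 -0.02338428] [[ 0.  -1.6]
 [ 0.2 -2.3]
 [-0.6  2.5]
 [-1.1  1.9]
 [ 0.5 -1.9]
 [ 0.4 -0.3]
 [-0.3 -1. ]
 [ 1.7  0.1]]
knob [0.43948442 0.18735    0.089     ]
door top edge [array([0.624, 0.122, 0.169]), array([0.61 , 0.095, 0.169]), array([0.44 , 0.22 , 0.169]), array([0.43 , 0.195, 0.169])]
[0.43586017 0.21756592 0.019     ]
[0.43691661 0.2234748  0.169     ]
[0.62908324 0.12079058 0.169     ]
```

```bash
cat > ov.py <<'E'
from h import *
import sys
B=(.616,-.078,-.0234)
def draw(n,img,b,a,levers=None,hutch=(.6242,.0561,-.0226),door=None):
    def L(P,c):
        p=(proj(n,P)*16).round().astype(int); cv2.polylines(img,[p.reshape(-1,1,2)],False,c,1,cv2.LINE_AA,4)
    V=np.array([(0,.135,0),(-.095,.135,0),(-.095,-.135,0),(0,-.135,0),(0,.135,0)])
    L(panel2w(visor2panel(V,a),b),(255,0,255)); L(panel2w(visor2panel([(-.095,0,0),(-.14,0,0)],a),b),(255,255,0))
    L(panel2w([(.05,.135,0),(-.05,.135,0),(-.05,-.135,0),(.05,-.135,0),(.05,.135,0)],b),(0,255,255))
    for y in (-.092,-.046,0,.046,.092):
        L(panel2w([(0,y,.005),(0,y-.032*np.sin(.349),.005+.032*.94)],b),(0,255,0))
    L(box2w([(0,.31,.232),(0,-.35,.232),(.24,-.35,.232),(.24,.31,.232),(0,.31,.232)],hutch),(255,0,0))
    if door is not None:
        hy,al=door; d=np.array([-np.sin(al),np.cos(al),0]); h0=np.array([0,hy,0])
        L(box2w([h0+[0,0,.019],h0+.22*d+[0,0,.019],h0+.22*d+[0,0,.169],h0+[0,0,.169],h0+[0,0,.019]],hutch),(0,0,255))
E
python3 - <<'E'
from ov import *
for n in ("top","side"):
    im=cv2.imread(f"pics/{n}0.png"); 
    c=(250,480,160,310) if n=="top" else (270,390,160,310)
    s=4; c=(225,425,150,275) if n=="top" else (270,420,165,290)
    M=np.array([[s,0,-s*c[0]],[0,s,-s*c[2]]],float)
    big=im.copy()
    big=cv2.resize(im[c[2]:c[3],c[0]:c[1]],None,fx=s,fy=s,interpolation=cv2.INTER_CUBIC)
    # scale K
    K,T=KT[n]; S=np.array([[s,0,-s*c[0]+1.5],[0,s,-s*c[2]+1.5],[0,0,1]]); KT[n]=(S@K,T)
    draw(n,big,B,0,door=(.033,1.06)); cv2.imwrite(f"pics/ov_{n}.png",big)
    KT[n]=(K,T)
for nm,p,z in(("oil base",(695,430),0),("oil cap",(743,410),.233),("ramek rim",(523,503),.042),("mort",(30,495),.08),("coland",(572,155),.31)): print(nm,ray("top",zt(*p),z).round(3))
s=read_state(); Rm=R.from_rotvec(s["orientation"]).as_matrix(); print(Rm.round(3))
E
```

```text
oil base [ 0.455 -0.398  0.   ]
oil cap [ 0.462 -0.396  0.233]
ramek rim [ 0.36  -0.179  0.042]
mort [0.357 0.403 0.08 ]
coland [ 0.719 -0.201  0.31 ]
[[ 0.942  0.335 -0.   ]
 [ 0.335 -0.942  0.002]
 [ 0.    -0.002 -1.   ]]
```

View pics/ov_top.png

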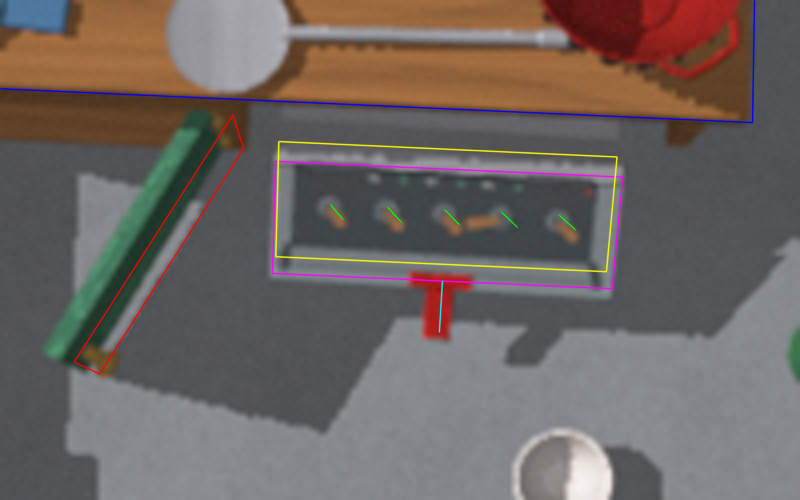

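View pics/ov_side.png

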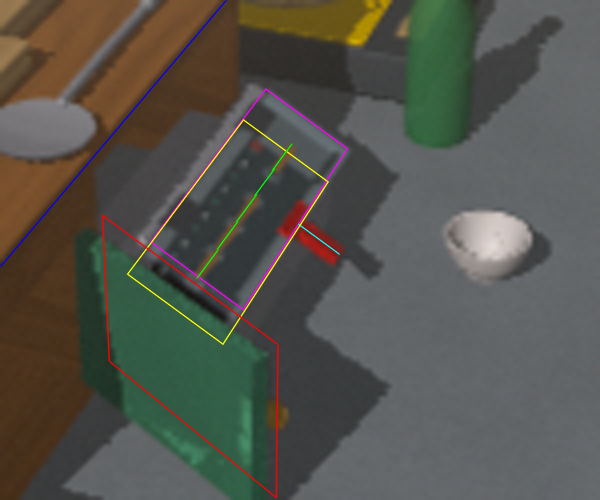

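Run:
```python
from ov import *
from scipy.optimize import least_squares
t=lambda u,v:(225+(u-1.5)/4,150+(v-1.5)/4)
s=lambda u,v:(270+(u-1.5)/4,165+(v-1.5)/4)
O=[("top",(0,.092,.003),t(330,207)),("top",(0,.046,.003),t(386,212)),("top",(0,0,.003),t(445,214)),("top",(0,-.092,.003),t(558,222)),
("top",visor2panel((-.095,.135,0),0)[0],t(272,277)),("top",visor2panel((-.095,-.135,0),0)[0],t(613,296)),("top",visor2panel((-.14,0,0),0)[0],t(436,339)),
("top",visor2panel((-.118,0,0),0)[0],t(439,310)),
("side",visor2panel((-.14,0,0),0)[0],s(337,257)),("side",visor2panel((-.095,-.135,0),0)[0],s(349,150)),("side",visor2panel((-.095,.135,0),0)[0],s(237,318))]
f=lambda b:np.concatenate([proj(n,panel2w(p,b))[0]-uv for n,p,uv in O])
r=least_squares(f,[.616,-.078,-.02],loss="soft_l1"); print(r.x.round(4)); print(f(r.x).reshape(-1,2).round(1))
D=[("top",(.22,.169),t(77,362)),("side",(.22,.169),s(268,350)),("side",(0.,.169),s(92,232)),("top",(.06,.169),None)]
def g(p):
    hy,al=p; o=[]
    for n,(d,z),uv in D:
        if uv is None: continue
        P=box2w([-np.sin(al)*d,hy+np.cos(al)*d,z],(.6242,.0561,-.0226)); o.append(proj(n,P)[0]-uv)
    return np.concatenate(o)
q=least_squares(g,[.05,1.1]); print(q.x,q.fun.round(1))
# knob
K=[box2w([-np.sin(al)*.203-.028*np.cos(al),.0525+np.cos(al)*.203-.028*np.sin(al),.089],(.6242,.0561,-.0226)) for al in (1.06,1.1,1.15)]
for k in K: print(proj("top",k),k, "obs",t(105,362))
```

```text
[ 0.612  -0.0784 -0.0386]
[[-0.1 -0.2]
 [ 0.2 -0.6]
 [-0.3 -0.2]
 [-0.1 -0.5]
 [-0.4 -0.4]
 [-0.7 -0.1]
 [ 0.1 -0.6]
 [-0.2  0.4]
 [ 1.4 -0.3]
 [ 0.9  0. ]
 [ 1.8 -1.9]]
[0.04339513 1.08484641] [-2.8  0.7  2.5 -0.2  1.2 -2.6]
[[250.84196924 241.48407833]] [[0.43634921 0.18769375 0.089     ]] obs (250.875, 240.125)
[[253.23958015 242.49942431]] [[0.43333698 0.180071   0.089     ]] obs (250.875, 240.125)
[[256.29455675 243.63185679]] [[0.43000426 0.17038319 0.089     ]] obs (250.875, 240.125)
```

The fit puts the box at about (0.612, -0.078) with yaw about -0.035, and the hutch origin at (0.624, 0.056) with yaw -0.023. The door is about 1.07 rad open, and lever 2 is already off. I'll close the fingers, yaw the tool and tilt it 45° forward.

```bash
python3 -m creep '[[[0,0,0],[0,0,7.15]],[[0,0,0],[0,0,7.15]],[[0,0,0],[0,0,7.15]],[[0,0,0],[0,7.1,0]],[[0,0,0],[0,7.1,0]],[[0,0,0],[0,7.1,0]],[[0,0,0],[0,7.1,0]],[[0,0,0],[0,7.1,0]],[[0,0,0],[0,7.1,0]],[[0,0,0],[0,2.4,0]]]' 0 20
cat >> h.py <<'E'
HU=(.6242,.0561,-.0226)
def tip(): 
    s=read_state(); Rm=R.from_rotvec(s["orientation"]).as_matrix(); return s,Rm
def go(target_tip,ref=.186,frame=None):
    """shift in tool axes (cm) that puts the point `ref` ahead of TCP at target(world)"""
    s,Rm=tip(); p=s["tool_pos"]+Rm[:,2]*ref
    print("t %.2f"%s["t"],"pt",p.round(4),"F",s["force"].round(1),"open",round(s["opening"],4),"q",s["q"].round(2))
    print("tool z",Rm[:,2].round(3),"x",Rm[:,0].round(3),"y",Rm[:,1].round(3))
    d=np.array(target_tip)-p; print("world d cm",(d*100).round(2),"tool d cm",(Rm.T@d*100).round(2))
E
python3 - <<'E'
from h import *
w=box2w([-.161,.087,.27],HU)[0]; go(w); w[2]=.14; go(w)
E
```

```text
t: 0.93
tool_pos: [0.2003, -0.5652, 0.4037]
orientation: [2.887, -0.051, 1.208]
force: [-0.6, 0.0, -1.0]
opening: 0.0313
t 0.93 pt [ 0.3327 -0.5696  0.2731] F [-0.6  0.  -1. ] open 0.0313 q [-1.55  0.07  1.66  0.8   1.42 -0.07]
tool z [ 0.712 -0.023 -0.702] x [ 0.701 -0.025  0.712] y [-0.034 -0.999 -0.002]
world d cm [13.25 71.63 -0.31] tool d cm [  7.27 -72.04   7.97]
t 0.93 pt [ 0.3327 -0.5696  0.2731] F [-0.6  0.  -1. ] open 0.0313 q [-1.55  0.07  1.66  0.8   1.42 -0.07]
tool z [ 0.712 -0.023 -0.702] x [ 0.701 -0.025  0.712] y [-0.034 -0.999 -0.002]
world d cm [ 13.25  71.63 -13.31] tool d cm [ -1.99 -72.02  17.1 ]
```

```bash
python3 -m creep '[[[0.4,-3.6,0.4],[0,0,0]],[[0.4,-3.6,0.4],[0,0,0]],[[0.4,-3.6,0.4],[0,0,0]],[[0.4,-3.6,0.4],[0,0,0]],[[0.4,-3.6,0.4],[0,0,0]],[[0.4,-3.6,0.4],[0,0,0]],[[0.4,-3.6,0.4],[0,0,0]],[[0.4,-3.6,0.4],[0,0,0]],[[0.4,-3.6,0.4],[0,0,0]],[[0.4,-3.6,0.4],[0,0,0]],[[0.4,-3.6,0.4],[0,0,0]],[[0.4,-3.6,0.4],[0,0,0]]]'
python3 - <<'E'
from h import *
w=box2w([-.161,.087,.27],HU)[0]; go(w); w[2]=.14; go(w)
E
```

```text
t: 1.93
tool_pos: [0.3228, -0.1916, 0.4074]
orientation: [-2.888, 0.021, -1.148]
force: [0.3, -0.7, 0.3]
opening: 0.0004
t 1.93 pt [ 0.4505 -0.1867  0.2723] F [ 0.3 -0.7  0.3] open 0.0004 q [-0.99 -0.89  2.36  0.66  1.29  0.54]
tool z [ 0.687  0.027 -0.726] x [ 0.727 -0.025  0.686] y [ 0.    -0.999 -0.036]
world d cm [ 1.47 33.34 -0.23] tool d cm [  0.08 -33.31   2.06]
t 1.93 pt [ 0.4505 -0.1867  0.2723] F [ 0.3 -0.7  0.3] open 0.0004 q [-0.99 -0.89  2.36  0.66  1.29  0.54]
tool z [ 0.687  0.027 -0.726] x [ 0.727 -0.025  0.686] y [ 0.    -0.999 -0.036]
world d cm [  1.47  33.34 -13.23] tool d cm [ -8.84 -32.84  11.5 ]
```

```bash
cat > kin.py <<'E'
from h import *
from scipy.optimize import least_squares
def wrist(q,k):
    a1,L2,L3,b,h,d6,a3=k; s=q[1]+q[2]
    r=a1+L2*np.sin(q[1])+L3*np.sin(s)+a3*np.cos(s); z=h+L2*np.cos(q[1])+L3*np.cos(s)-a3*np.sin(s)
    return R.from_euler('z',q[0]).apply([r,b,z])
E
python3 - <<'E'
from kin import *
s,Rm=tip()
D=[([-1.31438794,.131166,1.48927],[.20107,-.56506,.40369],[0,.002,-1]),([-1.55,.07,1.66],[.2003,-.5652,.4037],[.712,-.023,-.702]),(s["q"],s["tool_pos"],Rm[:,2])]
f=lambda k:np.r_[np.concatenate([wrist(q,k)+k[5]*np.array(z)-p for q,p,z in D]),.02*(k[0]),.02*k[6]]
r=least_squares(f,[0.1,.4,.4,.05,.4,.2,0]); print(r.x.round(3),r.fun.round(4))
print(s["q"], s["dq"].round(2))
E
```

```text
[0.    0.37  0.553 0.051 0.32  0.193 0.063] [-0.0001  0.0001 -0.0001 -0.0005 -0.0002  0.      0.0004  0.0003  0.
  0.      0.0013]
[-0.98678155 -0.89162168  2.35786465  0.65833587  1.28827748  0.5365146 ] [ 1.23 -0.   -0.08 -0.42 -0.53  1.03]
```

```bash
cat >> kin.py <<'E'
KK=np.array([0,.37,.553,.051,.32,.193,.063])
def ik(p,z,ahead,k=KK):
    w=np.array(p)-np.array(z)*(ahead+k[5]); rho=np.hypot(w[0],w[1])
    if rho<k[3]: return None
    q1=np.arctan2(w[1],w[0])-np.arcsin(k[3]/rho); r=np.sqrt(rho**2-k[3]**2)
    best=None
    for g in ([0,1.5],[-.8,2.3],[.8,1]):
        s=least_squares(lambda u:(wrist([0,u[0],u[1]],k)-[r,k[3],w[2]])[[0,2]],g)
        if np.abs(s.fun).max()<1e-4 and -.89<s.x[0]<2.26 and .02<s.x[1]<2.5:return q1,*s.x,"OK"
        if np.abs(s.fun).max()<1e-4: best=(q1,*s.x,"LIM")
    return best
E
python3 - <<'E'
from kin import *
pts={"door0":((.465,.147,.14),.186),"doorE":((.622,.26,.14),.186),"tabC":((.48,-.074,.066),.167),"tabM":((.46,-.075,.17),.167),"tabU":((.568,-.077,.253),.167),"lev1":((.555,-.21,.09),.186),"lev5":((.56,.03,.09),.186)}
for t in (0,15,25,35,45,55,65,75):
    a=np.radians(t)
    print(t,{n:(lambda r: None if r is None else f"{r[1]:.2f},{r[2]:.2f}{r[3]}")(ik(p,(np.sin(a),0,-np.cos(a)),o)) for n,(p,o) in pts.items()})
E
```

```text
0 {'door0': '-0.12,1.89OK', 'doorE': '0.37,1.35OK', 'tabC': '-0.02,1.97OK', 'tabM': '-0.20,1.93OK', 'tabU': '0.05,1.54OK', 'lev1': '0.21,1.64OK', 'lev5': '0.13,1.73OK'}
15 {'door0': '-0.40,2.14OK', 'doorE': '0.15,1.63OK', 'tabC': '-0.27,2.22OK', 'tabM': '-0.48,2.17OK', 'tabU': '-0.20,1.80OK', 'lev1': '-0.01,1.90OK', 'lev5': '-0.13,2.01OK'}
25 {'door0': '-0.58,2.30OK', 'doorE': '0.03,1.81OK', 'tabC': '-0.44,2.39OK', 'tabM': '-0.68,2.34OK', 'tabU': '-0.36,1.97OK', 'lev1': '-0.14,2.07OK', 'lev5': '-0.28,2.19OK'}
35 {'door0': '-0.76,2.47OK', 'doorE': '-0.07,1.97OK', 'tabC': '-0.61,2.56LIM', 'tabM': '-0.90,2.51LIM', 'tabU': '-0.52,2.14OK', 'lev1': '-0.24,2.22OK', 'lev5': '-0.43,2.36OK'}
45 {'door0': '-0.95,2.64LIM', 'doorE': '-0.12,2.11OK', 'tabC': '-0.77,2.72LIM', 'tabM': '-1.19,2.70LIM', 'tabU': '-0.66,2.31OK', 'lev1': '-0.29,2.35OK', 'lev5': '-0.55,2.53LIM'}
55 {'door0': '-1.15,2.81LIM', 'doorE': '-0.12,2.22OK', 'tabC': '-0.90,2.88LIM', 'tabM': None, 'tabU': '-0.80,2.47OK', 'lev1': '-0.27,2.45OK', 'lev5': '-0.61,2.67LIM'}
65 {'door0': None, 'doorE': '-0.05,2.29OK', 'tabC': '-0.72,2.93LIM', 'tabM': None, 'tabU': '-0.89,2.62LIM', 'lev1': '-0.14,2.50OK', 'lev5': '-0.52,2.76LIM'}
75 {'door0': '-0.95,2.97LIM', 'doorE': '0.09,2.31OK', 'tabC': '-0.08,2.79LIM', 'tabM': None, 'tabU': '-0.90,2.73LIM', 'lev1': '0.09,2.48OK', 'lev5': '-0.17,2.73LIM'}
```

The 45° tilt runs the folded arm into its joint limits, so I'll use less tilt near the base: about 20° here, and 35-40° further out.

```bash
python3 -m creep '[[[0,0,0],[0,-6.25,0]],[[0,0,0],[0,-6.25,0]],[[0,0,0],[0,-6.25,0]],[[0,0,0],[0,-6.25,0]],[[0,0,0],[0,0,0]]]'
python3 - <<'E'
from h import *
w=box2w([-.161,.087,.27],HU)[0]; go(w); w[2]=.14; go(w)
E
```

```text
t: 2.35
tool_pos: [0.3228, -0.1921, 0.4085]
orientation: [-3.069, 0.004, -0.489]
force: [2.3, 1.0, 0.5]
opening: 0.0003
t 2.35 pt [ 0.3806 -0.1858  0.2318] F [2.3 1.  0.5] open 0.0003 q [-0.8  -0.68  2.16  0.25  1.46  0.77]
tool z [ 0.311  0.034 -0.95 ] x [ 0.951 -0.008  0.31 ] y [ 0.003 -0.999 -0.034]
world d cm [ 8.46 33.25  3.82] tool d cm [  8.96 -33.34   0.12]
t 2.35 pt [ 0.3806 -0.1858  0.2318] F [2.3 1.  0.5] open 0.0003 q [-0.8  -0.68  2.16  0.25  1.46  0.77]
tool z [ 0.311  0.034 -0.95 ] x [ 0.951 -0.008  0.31 ] y [ 0.003 -0.999 -0.034]
world d cm [ 8.46 33.25 -9.18] tool d cm [  4.92 -32.89  12.47]
```

```bash
python3 -m creep '[[[1,-3.7,0],[0,0,0]],[[1,-3.7,0],[0,0,0]],[[1,-3.7,0],[0,0,0]],[[1,-3.7,0],[0,0,0]],[[1,-3.7,0],[0,0,0]],[[1,-3.7,0],[0,0,0]],[[1,-3.7,0],[0,0,0]],[[1,-3.7,0],[0,0,0]],[[1,-3.7,0],[0,0,0]],[[0,0,0],[0,0,0]]]'
python3 - <<'E'
from h import *
w=box2w([-.161,.087,.14],HU)[0]; go(w)
for n,c in cams().items(): cv2.imwrite(f"pics/{n}1.png",c["img"][:,:,::-1])
E
```

```text
t: 3.18
tool_pos: [0.4073, 0.1453, 0.4485]
orientation: [-3.06, -0.003, -0.499]
force: [0.6, 0.4, 0.3]
opening: 0.0005
t 3.18 pt [0.4663 0.1528 0.2722] F [0.6 0.4 0.3] open 0.0005 q [ 0.24 -0.53  2.   -0.04  1.35  1.81]
tool z [ 0.317  0.041 -0.947] x [ 0.948 -0.004  0.317] y [ 0.009 -0.999 -0.04 ]
world d cm [ -0.11  -0.61 -13.22] tool d cm [-4.29  1.14 12.47]
```

View pics/side1.png

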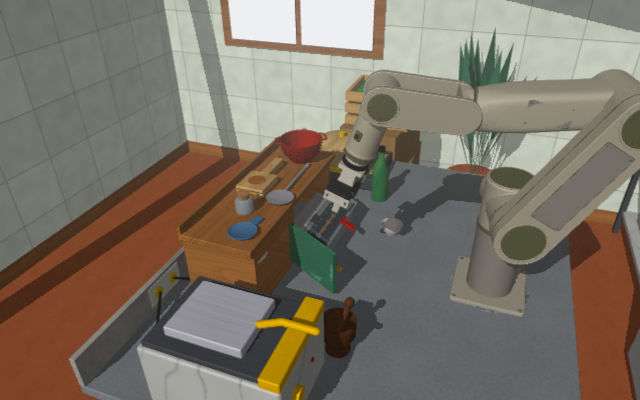

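View pics/top1.png

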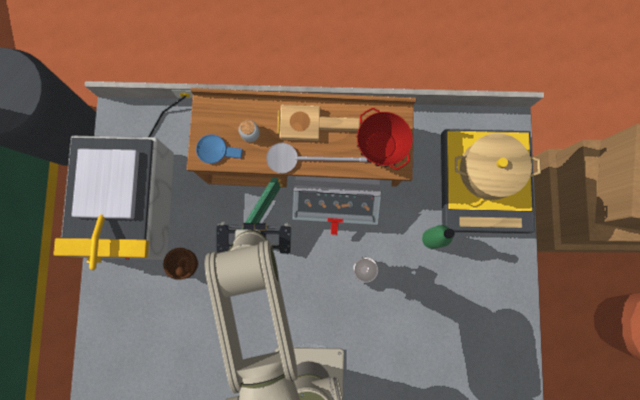

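```bash
python3 -m creep '[[[0,0,0],[-2.5,0,0]],[[-1.1,0.2,3.1],[0,0,0]],[[-1.1,0.2,3.1],[0,0,0]],[[-1.1,0.2,3.1],[0,0,0]],[[-1,0.2,3.1],[0,0,0]],[[0,0,0],[0,0,0]]]'
python3 - <<'E'
from h import *
w=box2w([-.127,.147,.14],HU)[0]; go(w)
for n,c in cams().items(): cv2.imwrite(f"pics/{n}2.png",cv2.resize(c["img"][150:310,230:430,::-1],(800,640)[:1]+(600,)))
E
```

```text
t: 3.78
tool_pos: [0.4027, 0.1282, 0.3096]
orientation: [3.093, -0.022, 0.484]
force: [-0.9, 0.3, -2.0]
opening: 0.0005
t 3.78 pt [0.4596 0.1258 0.1325] F [-0.9  0.3 -2. ] open 0.0005 q [ 0.22 -0.48  2.22 -0.09  1.1   1.84]
tool z [ 0.306 -0.013 -0.952] x [ 0.952 -0.013  0.306] y [-0.016 -1.     0.008]
world d cm [4.1  8.01 0.75] tool d cm [ 4.03 -8.07  0.43]
```

View pics/side2.png

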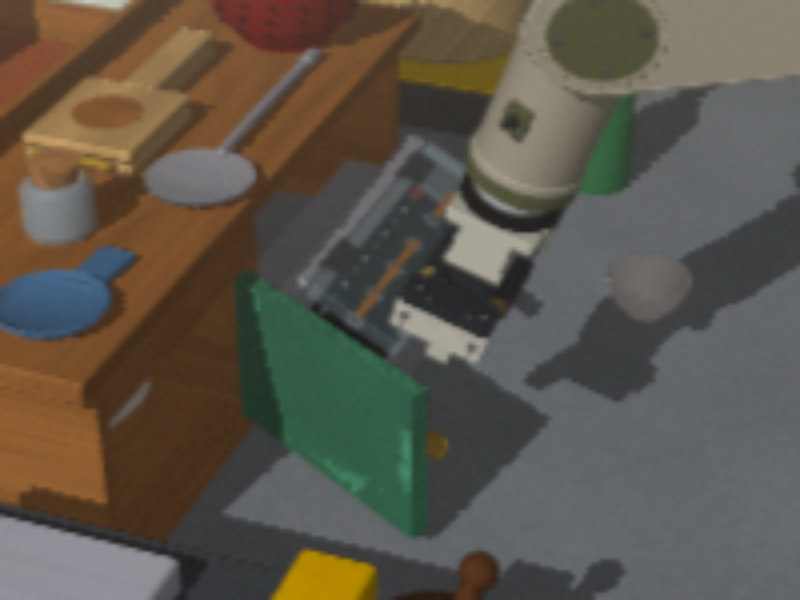

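```bash
python3 -m creep '[[[1,-2,0.1],[0,0,0]],[[1,-2,0.1],[0,0,0]],[[1,-2,0.1],[0,0,0]],[[1,-2,0.1],[0,0,0]],[[0,0,0],[0,0,0]]]'
python3 - <<'E'
from h import *
w=box2w([-.089,.181,.14],HU)[0]; go(w)
for n,c in cams().items(): cv2.imwrite(f"pics/{n}3.png",cv2.resize(c["img"][150:310,230:430,::-1],(800,600)))
E
```

```text
t: 4.3
tool_pos: [0.4484, 0.2125, 0.3301]
orientation: [3.094, -0.018, 0.512]
force: [0.1, 0.1, -0.2]
opening: 0.0006
t 4.30 pt [0.5083 0.2112 0.154 ] F [ 0.1  0.1 -0.2] open 0.0006 q [ 0.39 -0.26  2.01 -0.15  1.08  2.02]
tool z [ 0.322 -0.007 -0.947] x [ 0.947 -0.011  0.322] y [-0.012 -1.     0.003]
world d cm [ 3.1   2.78 -1.4 ] tool d cm [ 2.46 -2.83  2.3 ]
```

View pics/side3.png

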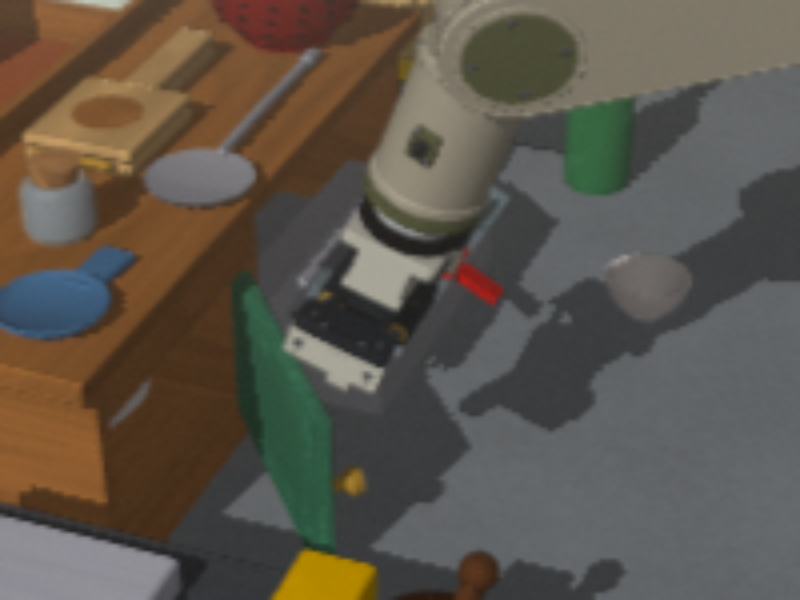

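```bash
python3 -m creep '[[[0,-1.3,1],[0,7.1,0]],[[0,-1.3,1.2],[0,7.1,0]],[[0,-1.1,1.4],[0,7.1,0]],[[0,0,0],[0,0,0]]]'
python3 - <<'E'
from h import *
w=box2w([-.0065,.208,.14],HU)[0]; go(w)
for n,c in cams().items(): cv2.imwrite(f"pics/{n}4.png",cv2.resize(c["img"][150:310,230:430,::-1],(800,600)))
E
```

```text
t: 4.73
tool_pos: [0.4617, 0.2465, 0.2917]
orientation: [2.94, -0.014, 1.073]
force: [-1.2, 0.6, -0.2]
opening: 0.0004
t 4.73 pt [0.5814 0.2439 0.1494] F [-1.2  0.6 -0.2] open 0.0004 q [ 0.51 -0.23  2.14 -0.54  0.69  2.42]
tool z [ 0.644 -0.014 -0.765] x [ 0.765 -0.004  0.644] y [-0.013 -1.     0.008]
world d cm [ 4.1   2.03 -0.94] tool d cm [ 2.52 -2.09  3.33]
```

View pics/side4.png

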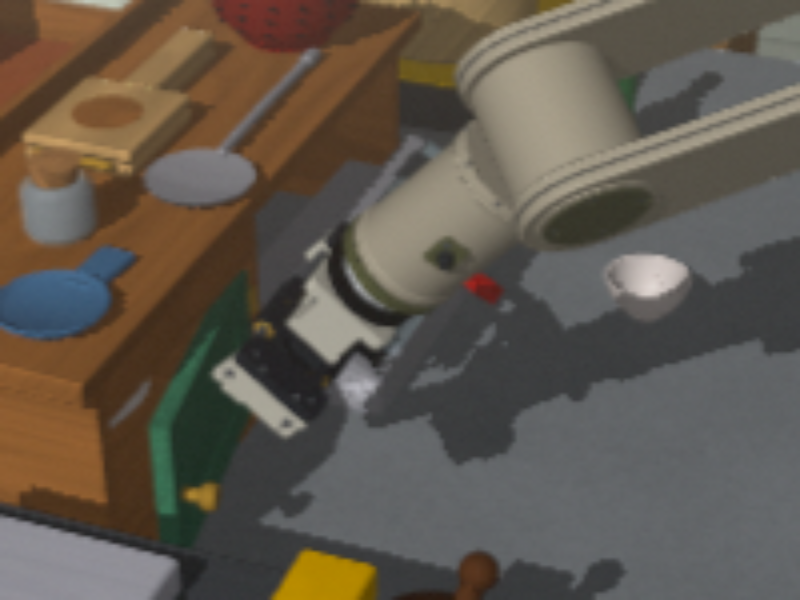

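```bash
python3 -m creep '[[[0.7,0,0.75],[0,0,0]],[[0.7,0,0.75],[0,0,0]],[[0.7,0,0.75],[0,0,0]],[[0.4,0,0.4],[0,0,0]],[[0,0,0],[0,0,0]]]'
python3 - <<'E'
from h import *
w=box2w([-.0065,.190,.14],HU)[0]; go(w)
E
```

```text
t: 5.25
tool_pos: [0.4997, 0.2454, 0.2906]
orientation: [2.945, -0.019, 1.063]
force: [0.1, -1.1, 0.2]
opening: 0.0008
t 5.25 pt [0.6186 0.2428 0.1475] F [ 0.1 -1.1  0.2] open 0.0008 q [ 0.47 -0.14  2.06 -0.51  0.66  2.37]
tool z [ 0.639 -0.014 -0.769] x [ 0.769 -0.008  0.639] y [-0.015 -1.     0.006]
world d cm [ 0.34  0.34 -0.75] tool d cm [-0.22 -0.35  0.79]
```

```bash
python3 -m creep '[[[0.15,0,0.13],[0,0,0]],[[0.15,0,0.13],[0,0,0]],[[0,0,0],[0,0,0]]]'; python3 -m creep '[[[0.15,0,0.13],[0,0,0]],[[0,0,0],[0,0,0]]]'
python3 - <<'E'
from h import *
w=box2w([-.0065,.190,.14],HU)[0]; go(w)
for n,c in cams().items(): cv2.imwrite(f"pics/{n}5.png",cv2.resize(c["img"][150:310,230:430,::-1],(800,600)))
E
```

```text
t: 5.5
tool_pos: [0.5024, 0.2461, 0.2891]
orientation: [2.944, -0.016, 1.064]
force: [0.4, 0.3, 0.8]
opening: 0.0003
t: 5.67
tool_pos: [0.5043, 0.2464, 0.2888]
orientation: [2.944, -0.015, 1.064]
force: [-0.4, -0.0, 0.1]
opening: 0.0005
t 5.67 pt [0.6232 0.2439 0.1457] F [-0.4 -0.   0.1] open 0.0005 q [ 0.46 -0.12  2.05 -0.52  0.65  2.37]
tool z [ 0.639 -0.013 -0.769] x [ 0.769 -0.005  0.639] y [-0.012 -1.     0.007]
world d cm [-0.12  0.23 -0.57] tool d cm [-0.46 -0.24  0.36]
```

View pics/side5.png

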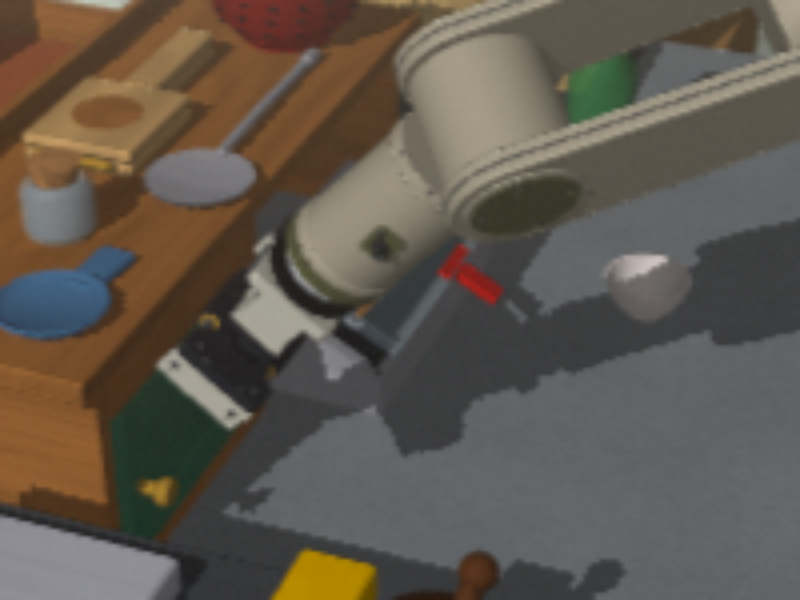

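Nearly flush but no contact force yet, so I'll keep pressing gently until the stop is felt.

```bash
for i in 1; do python3 -m creep '[[[0.15,0,0.13],[0,0,0]],[[0,0,0],[0,0,0]]]'|grep force; done;  python3 -m creep '[[[0.15,0,0.13],[0,0,0]],[[0,0,0],[0,0,0]]]'|grep -E "pos|force"; python3 -m creep '[[[0.15,0,0.13],[0,0,0]],[[0,0,0],[0,0,0]]]'|grep -E "pos|force"
```

```text
force: [-1.1, 0.3, 0.8]
tool_pos: [0.5077, 0.2464, 0.2884]
force: [-17.5, -1.0, 9.3]
tool_pos: [0.5087, 0.2466, 0.2885]
force: [-41.3, -3.3, 22.6]
```

```bash
python3 -m creep '[[[-0.4,0,-0.4],[0,0,0]],[[-1,0,-2],[0,0,0]],[[-1,0,-3],[0,0,0]],[[-1,0,-3],[0,0,0]],[[0,0,0],[0,0,0]]]'
python3 - <<'E'
from h import *
B=(.613,-.078,-.034)
w=panel2w(visor2panel((-.126,0,0),0),B)[0]; print("tab",w); go(w,.167)
for n,c in cams().items(): cv2.imwrite(f"pics/{n}6.png",cv2.resize(c["img"][150:310,230:430,::-1],(800,600)))
E
```

```text
t: 6.68
tool_pos: [0.4287, 0.2483, 0.3351]
orientation: [2.945, -0.015, 1.071]
force: [0.4, 0.0, 0.9]
opening: 0.0006
tab [ 0.48145814 -0.07352585  0.06597114]
t 6.68 pt [0.536  0.2465 0.2071] F [0.4 0.  0.9] open 0.0006 q [ 0.56 -0.37  2.16 -0.5   0.81  2.39]
tool z [ 0.642 -0.01  -0.766] x [ 0.766 -0.006  0.642] y [-0.012 -1.     0.004]
world d cm [ -5.45 -32.   -14.12] tool d cm [-13.05  32.01   7.65]
```

View pics/side6.png

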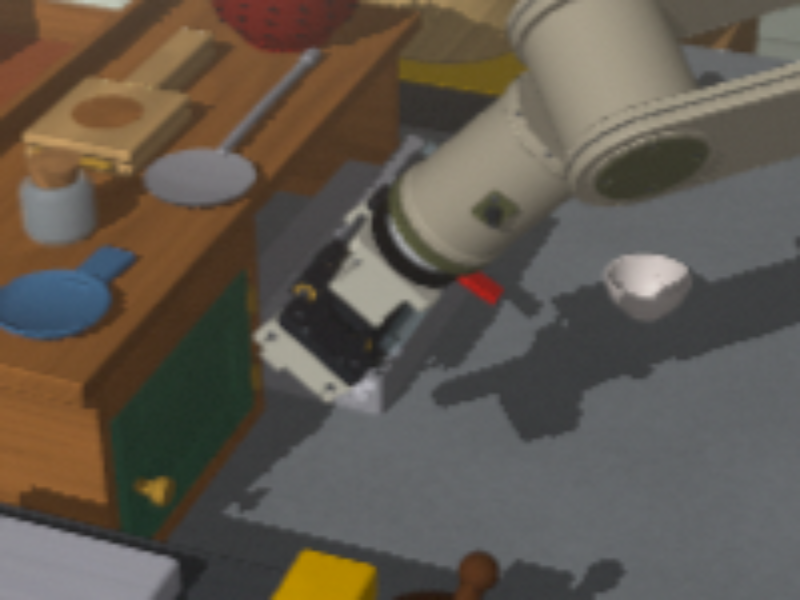

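The door is flush shut in the picture, with the knob at (152,490). Now I'll reorient to about 15° tilt and open the fingers halfway for the tab.

```bash
python3 -m creep '[[[0,2,-1],[0,-6.25,0]],[[0,2,-1],[0,-6.25,0]],[[0,2,0],[0,-6.25,0]],[[0,2,0],[0,-6.25,0]],[[0,3,0],[0,0,1.5]],[[0,3.5,0],[0,0,0]],[[0,3.5,0],[0,0,0]],[[0,3.5,0],[0,0,0]],[[0,3.5,0],[0,0,0]],[[0,3,0],[0,0,0]],[[0,2,0],[0,0,0]],[[0,0,0],[0,0,0]]]' 55 20
python3 - <<'E'
from h import *
B=(.613,-.078,-.034)
w=panel2w(visor2panel((-.126,0,0),0),B)[0]; print("tab",w); go(w,.167)
for n,c in cams().items(): cv2.imwrite(f"pics/{n}7.png",cv2.resize(c["img"][150:310,230:430,::-1],(800,600)))
E
```

```text
t: 7.78
tool_pos: [0.41, -0.0558, 0.3474]
orientation: [3.108, -0.067, 0.4]
force: [-0.0, -0.2, -0.5]
opening: 0.0508
tab [ 0.48145814 -0.07352585  0.06597114]
t 7.78 pt [ 0.4523 -0.0579  0.1859] F [-0.  -0.2 -0.5] open 0.0508 q [-0.29 -0.52  2.17  0.06  1.24  1.31]
tool z [ 0.253 -0.012 -0.967] x [ 0.967 -0.041  0.253] y [-0.043 -0.999  0.001]
world d cm [  2.92  -1.57 -11.99] tool d cm [-0.15  1.42 12.36]
```

View pics/top7.png

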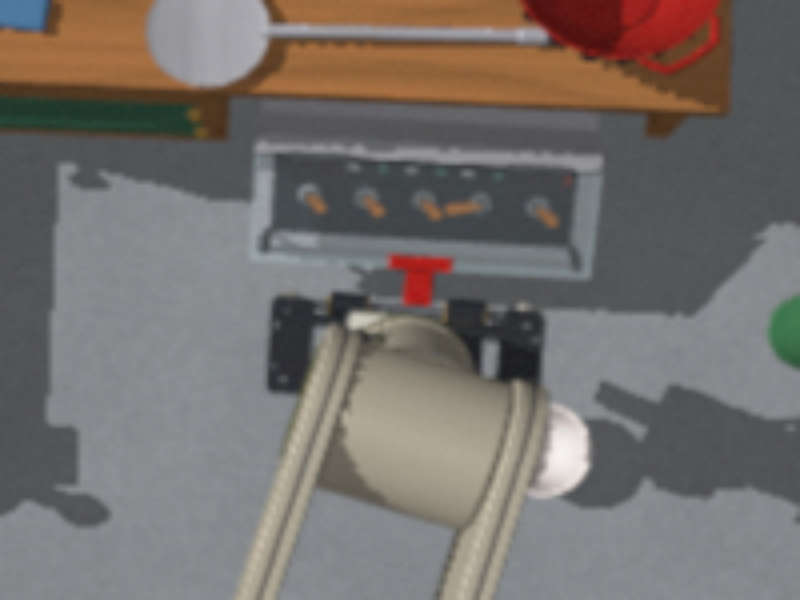

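View pics/side7.png

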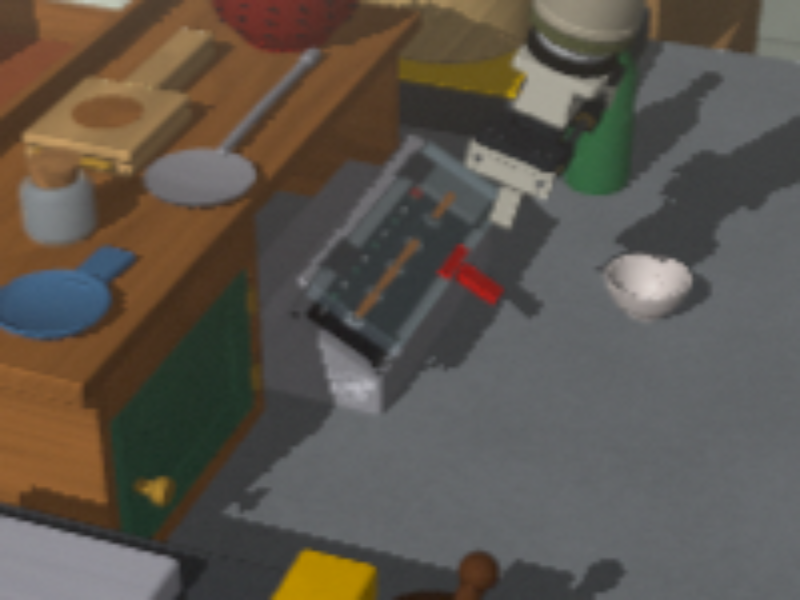

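```bash
python3 - <<'E'
from h import *
B=(.613,-.078,-.034)
e=panel2w(visor2panel((-.14,0,.0),0),B)[0]; print(e, ray("top",(230+418/4,150+305*160/600),e[2]-.0), ray("side",(230+500/4,150+295*160/600),e[2]-.0))
E
python3 -m creep '[[[0,0.4,3],[0,0,0]],[[0,0.4,3],[0,0,0]],[[0,0.4,3],[0,0,0]],[[-0.1,0.2,3],[0,0,0]],[[0,0,0],[0,0,0]]]'
python3 - <<'E'
from h import *
B=(.613,-.078,-.034)
w=panel2w(visor2panel((-.124,0,0),0),B)[0]; print("tab",w); go(w,.167)
for n,c in cams().items(): cv2.imwrite(f"pics/{n}8.png",cv2.resize(c["img"][150:310,230:430,::-1],(800,600)))
E
```

```text
[ 0.46934079 -0.0731137   0.05897114] [ 0.47635507 -0.07508428  0.05897114] [ 0.46906578 -0.07188397  0.05897114]
t: 8.3
tool_pos: [0.4368, -0.0656, 0.225]
orientation: [3.115, -0.058, 0.386]
force: [-1.2, 0.2, -0.8]
opening: 0.0509
tab [ 0.48318919 -0.07358473  0.06697114]
t 8.30 pt [ 0.4776 -0.0667  0.0631] F [-1.2  0.2 -0.8] open 0.0509 q [-0.29 -0.27  2.22  0.08  0.95  1.28]
tool z [ 0.244 -0.007 -0.97 ] x [ 0.969 -0.037  0.244] y [-0.037 -0.999 -0.003]
world d cm [ 0.56 -0.69  0.39] tool d cm [ 0.67  0.67 -0.24]
```

View pics/side8.png

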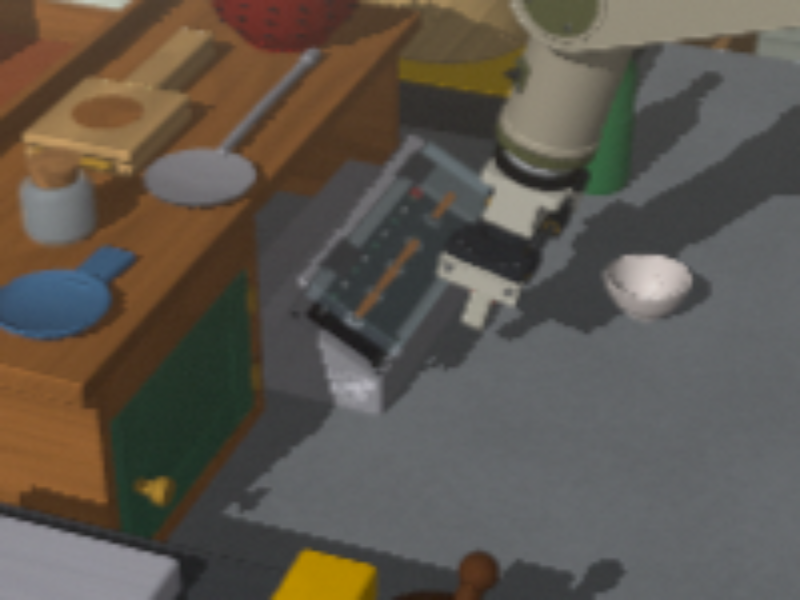

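View pics/top8.png

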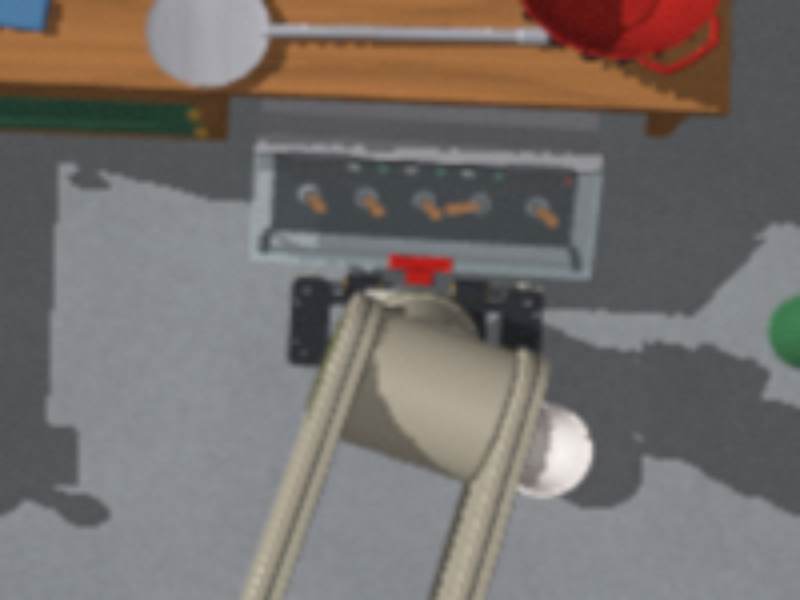

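```bash
python3 -m creep '[[[0.6,0.65,-0.2],[0,0,0]],[[0,0,0],[0,0,0]],[[0,0,0],[0,0,0]]]' 0 20;  python3 -m creep '[[[0,0,0],[0,0,0]],[[0,0,0],[0,0,0]],[[0,0,0],[0,0,0]],[[0,0,0],[0,0,0]]]'
python3 - <<'E'
from h import *
B=(.613,-.078,-.034)
w=panel2w(visor2panel((-.124,0,0),0),B)[0]; go(w,.167)
E
```

```text
t: 8.65
tool_pos: [0.4454, -0.0744, 0.2383]
orientation: [3.108, -0.059, 0.41]
force: [-0.0, -0.8, 0.1]
opening: 0.0358
t: 8.98
tool_pos: [0.4451, -0.0712, 0.2374]
orientation: [-3.113, 0.059, -0.409]
force: [2.1, 24.9, 9.2]
opening: 0.0215
t 8.98 pt [ 0.4882 -0.0717  0.0761] F [ 2.1 24.9  9.2] open 0.0215 q [-0.3  -0.27  2.2   0.09  0.96  1.26]
tool z [ 0.258 -0.003 -0.966] x [ 0.965 -0.038  0.258] y [-0.037 -0.999 -0.006]
world d cm [-0.5  -0.19 -0.91] tool d cm [-0.71  0.21  0.75]
```

```bash
python3 -m creep '[[[0,-0.3,0],[0,0,0]],[[0,0,0],[0,0,0]],[[-0.6,0,0.6],[0,0,0]],[[0,0,0],[0,0,0]]]' 40 20
python3 - <<'E'
from h import *
B=(.613,-.078,-.034)
w=panel2w(visor2panel((-.124,0,0),0),B)[0]; go(w,.167)
E
python3 -m creep '[[[0,0,0],[0,0,0]],[[0,0,0],[0,0,0]],[[0,0,0],[0,0,0]],[[0,0,0],[0,0,0]],[[0,0,0],[0,0,0]]]' 0
python3 - <<'E'
from h import *
B=(.613,-.078,-.034)
w=panel2w(visor2panel((-.124,0,0),0),B)[0]; go(w,.167)
E
```

```text
t: 9.32
tool_pos: [0.4388, -0.0708, 0.2269]
orientation: [3.11, -0.059, 0.4]
force: [-1.0, 0.6, -0.6]
opening: 0.0366
t 9.32 pt [ 0.481  -0.0724  0.0653] F [-1.   0.6 -0.6] open 0.0366 q [-0.3  -0.27  2.22  0.08  0.95  1.27]
tool z [ 0.253 -0.01  -0.967] x [ 0.967 -0.037  0.253] y [-0.038 -0.999  0.   ]
world d cm [ 0.22 -0.12  0.17] tool d cm [ 0.26  0.11 -0.1 ]
t: 9.73
tool_pos: [0.4398, -0.0699, 0.2279]
orientation: [3.113, -0.06, 0.402]
force: [-0.3, 9.3, 1.2]
opening: 0.022
t 9.73 pt [ 0.4821 -0.0711  0.0664] F [-0.3  9.3  1.2] open 0.022 q [-0.3  -0.27  2.22  0.08  0.95  1.27]
tool z [ 0.254 -0.007 -0.967] x [ 0.967 -0.037  0.254] y [-0.038 -0.999 -0.002]
world d cm [ 0.11 -0.25  0.06] tool d cm [ 0.13  0.24 -0.03]
```

```bash
cat > arc.py <<'E'
from h import *
B=(.613,-.078,-.034)
def arc(a_end,tilt_end,n,ref=.167):
    s,Rm=tip(); g=s["tool_pos"]+Rm[:,2]*ref
    c=R.from_euler('z',-B[2]).apply(g-[B[0],B[1],0]); h=panel2box((.05,0,.045))[0]
    v=c-h; r=np.hypot(v[0],v[2]); th=np.degrees(np.arctan2(v[2],v[0]))%360; a0=210-th
    t0=np.degrees(np.arctan2(Rm[0,2],-Rm[2,2]))
    print("r %.4f visor %.1f deg (%.2f) y %.4f tilt %.1f"%(r,a0,np.radians(a0),c[1],t0),"F",s["force"].round(1),"t",round(s["t"],2),"open",round(s["opening"],4))
    A=np.radians(210-np.linspace(a0,np.degrees(a_end),n+1)); Tl=np.radians(np.linspace(t0,tilt_end,n+1))
    Z=np.c_[np.sin(Tl),-np.cos(Tl)]; X=np.c_[np.cos(Tl),np.sin(Tl)]
    P=r*np.c_[np.cos(A),np.sin(A)]-ref*Z
    for i in range(n):
        d=(P[i+1]-P[i])*100; print("[[%.2f,0,%.2f],[0,%.2f,0]]"%(d@X[i],d@Z[i],np.degrees(Tl[i+1]-Tl[i])),end=",")
    print()
E
python3 -c "
from arc import *
arc(1.85,33,24)"
```

```text
r 0.1253 visor 0.0 deg (0.00) y 0.0024 tilt 14.7 F [-0.3  9.3  1.2] t 9.73 open 0.022
[[-0.44,0,-0.94],[0,0.76,0]],[[-0.35,0,-0.95],[0,0.76,0]],[[-0.27,0,-0.96],[0,0.76,0]],[[-0.18,0,-0.96],[0,0.76,0]],[[-0.09,0,-0.95],[0,0.76,0]],[[-0.01,0,-0.94],[0,0.76,0]],[[0.08,0,-0.92],[0,0.76,0]],[[0.16,0,-0.89],[0,0.76,0]],[[0.24,0,-0.85],[0,0.76,0]],[[0.31,0,-0.80],[0,0.76,0]],[[0.38,0,-0.75],[0,0.76,0]],[[0.45,0,-0.69],[0,0.76,0]],[[0.51,0,-0.63],[0,0.76,0]],[[0.56,0,-0.56],[0,0.76,0]],[[0.61,0,-0.49],[0,0.76,0]],[[0.65,0,-0.41],[0,0.76,0]],[[0.68,0,-0.33],[0,0.76,0]],[[0.71,0,-0.25],[0,0.76,0]],[[0.73,0,-0.16],[0,0.76,0]],[[0.74,0,-0.08],[0,0.76,0]],[[0.74,0,0.01],[0,0.76,0]],[[0.74,0,0.10],[0,0.76,0]],[[0.73,0,0.18],[0,0.76,0]],[[0.71,0,0.27],[0,0.76,0]],
```

The visor model agrees: 0.0° at radius 125 mm. I'll start the arc.

```bash
python3 -m creep '[[[-0.44,-0.1,-0.94],[0,0.8,0]],[[-0.35,0,-0.95],[0,0.8,0]],[[-0.27,0,-0.96],[0,0.8,0]],[[-0.18,0,-0.96],[0,0.8,0]],[[-0.1,0,-0.95],[0,0.8,0]],[[0,0,-0.94],[0,0.8,0]],[[0,0,0],[0,0,0]]]'
python3 -c "
from arc import *
arc(1.85,33,18)
for n,c in cams().items(): cv2.imwrite(f'pics/{n}9.png',cv2.resize(c['img'][150:310,230:430,::-1],(800,600)))"
```

```text
t: 10.32
tool_pos: [0.41, -0.0684, 0.2797]
orientation: [3.09, -0.059, 0.532]
force: [-3.4, 3.9, -0.8]
opening: 0.0217
r 0.1251 visor 26.9 deg (0.47) y 0.0026 tilt 19.5 F [-3.4  3.9 -0.8] t 10.32 open 0.0217
[[0.09,0,-0.91],[0,0.75,0]],[[0.17,0,-0.88],[0,0.75,0]],[[0.25,0,-0.84],[0,0.75,0]],[[0.32,0,-0.79],[0,0.75,0]],[[0.39,0,-0.74],[0,0.75,0]],[[0.45,0,-0.68],[0,0.75,0]],[[0.51,0,-0.62],[0,0.75,0]],[[0.56,0,-0.55],[0,0.75,0]],[[0.61,0,-0.48],[0,0.75,0]],[[0.65,0,-0.40],[0,0.75,0]],[[0.68,0,-0.33],[0,0.75,0]],[[0.71,0,-0.24],[0,0.75,0]],[[0.73,0,-0.16],[0,0.75,0]],[[0.74,0,-0.07],[0,0.75,0]],[[0.74,0,0.01],[0,0.75,0]],[[0.74,0,0.10],[0,0.75,0]],[[0.72,0,0.18],[0,0.75,0]],[[0.70,0,0.27],[0,0.75,0]],
```

View pics/side9.png

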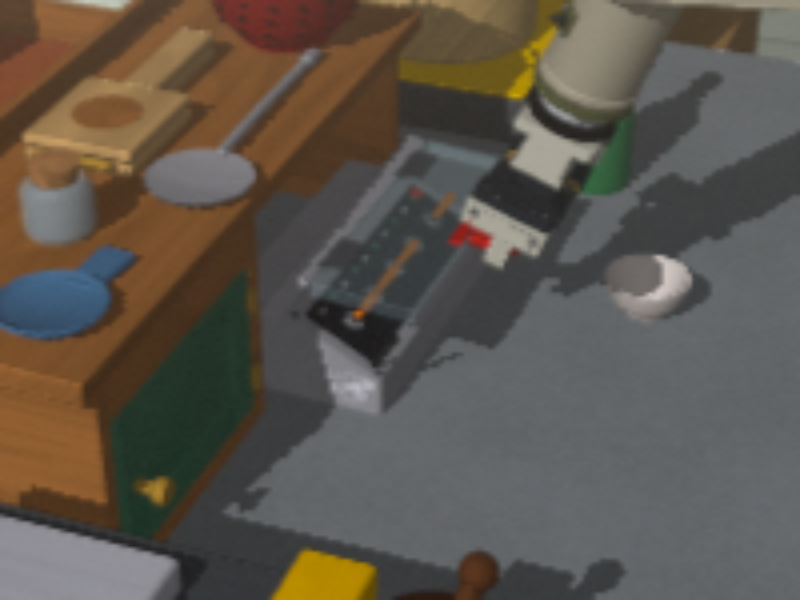

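The visor is lifting with the tab gripped, and the side loads are small. I'll continue the arc.

```bash
python3 -m creep '[[[0.09,0,-0.91],[0,0.8,0]],[[0.17,0,-0.88],[0,0.8,0]],[[0.25,0,-0.84],[0,0.8,0]],[[0.32,0,-0.79],[0,0.8,0]],[[0.39,0,-0.74],[0,0.8,0]],[[0.45,0,-0.68],[0,0.8,0]],[[0.51,0,-0.62],[0,0.8,0]],[[0.56,0,-0.55],[0,0.7,0]],[[0.61,0,-0.48],[0,0.7,0]],[[0,0,0],[0,0,0]]]'
python3 -c "
from arc import *
arc(1.85,33,9)"
```

```text
t: 11.25
tool_pos: [0.4175, -0.0687, 0.3546]
orientation: [3.047, -0.058, 0.726]
force: [0.1, 5.6, -0.0]
opening: 0.0217
r 0.1243 visor 68.0 deg (1.19) y 0.0024 tilt 26.8 F [ 0.1  5.6 -0. ] t 11.25 open 0.0217
[[0.64,0,-0.36],[0,0.69,0]],[[0.67,0,-0.28],[0,0.69,0]],[[0.69,0,-0.21],[0,0.69,0]],[[0.70,0,-0.13],[0,0.69,0]],[[0.71,0,-0.05],[0,0.69,0]],[[0.71,0,0.02],[0,0.69,0]],[[0.71,0,0.10],[0,0.69,0]],[[0.70,0,0.18],[0,0.69,0]],[[0.68,0,0.26],[0,0.69,0]],
```

```bash
python3 -m creep '[[[0.64,0,-0.36],[0,0.7,0]],[[0.67,0,-0.28],[0,0.7,0]],[[0.69,0,-0.21],[0,0.7,0]],[[0.7,0,-0.13],[0,0.7,0]],[[0.71,0,-0.05],[0,0.7,0]],[[0.71,0,0.02],[0,0.7,0]],[[0.71,0,0.1],[0,0.7,0]],[[0.7,0,0.18],[0,0.7,0]],[[0.5,0,0.18],[0,0.5,0]],[[0,0,0],[0,0,0]],[[0,0,0],[0,0,0]]]'
python3 -c "
from arc import *
arc(1.88,33,2)
for n,c in cams().items(): cv2.imwrite(f'pics/{n}10.png',cv2.resize(c['img'][150:310,230:430,::-1],(800,600)))"
```

```text
t: 12.17
tool_pos: [0.468, -0.0706, 0.39]
orientation: [3.001, -0.056, 0.888]
force: [-0.7, 5.7, 4.6]
opening: 0.0212
r 0.1250 visor 105.3 deg (1.84) y 0.0020 tilt 33.0 F [-0.7  5.7  4.6] t 12.17 open 0.0212
[[0.25,0,0.09],[0,0.02,0]],[[0.24,0,0.09],[0,0.02,0]],
```

View pics/side10.png

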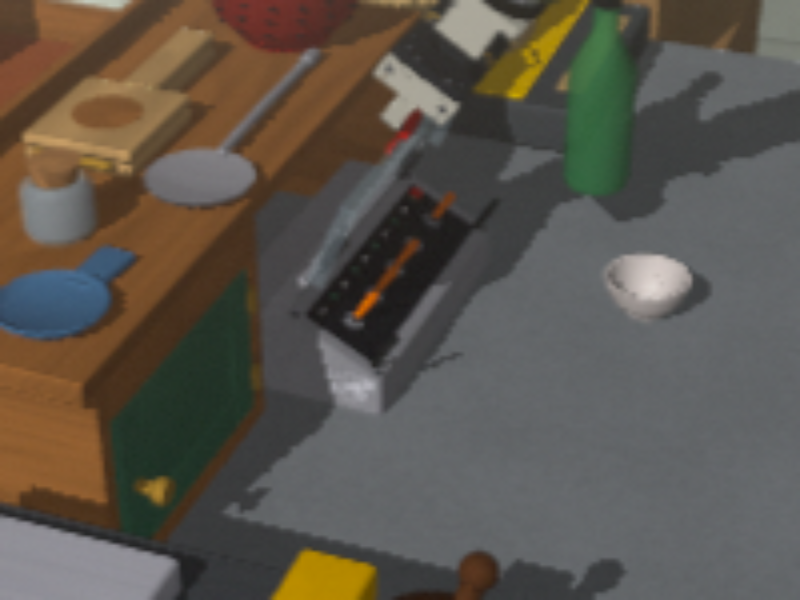

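View pics/top10.png

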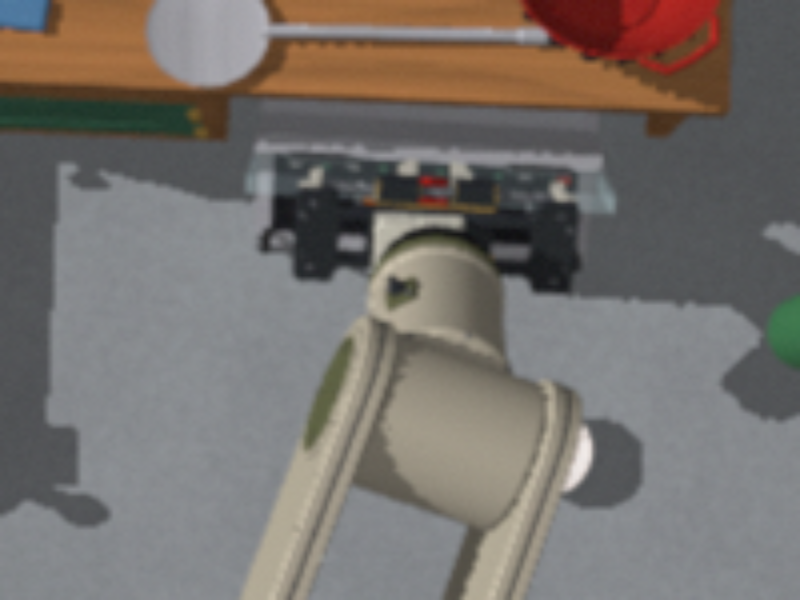

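```bash
python3 -m creep '[[[0,0,0],[0,0,0]],[[0,0,0],[0,0,0]],[[0,0,0],[0,0,0]],[[0,0,-1.5],[0,0,0]],[[0,0,-3],[0,0,0]],[[0,0,-3],[0,0,0]],[[0,0,-3],[0,0,0]],[[0,0,-2],[0,0,0]],[[0,0,0],[0,0,0]]]' 45 20
python3 - <<'E'
from h import *
B=(.613,-.078,-.034)
s,Rm=tip()
w=panel2w((0,-.136,.0285),B)[0]; print(w); go(w-.13*Rm[:,2]); go(w)
for n,c in cams().items(): cv2.imwrite(f"pics/{n}11.png",cv2.resize(c["img"][150:310,230:430,::-1],(800,600)))
E
```

```text
t: 13.02
tool_pos: [0.3987, -0.0684, 0.4979]
orientation: [2.997, -0.057, 0.892]
force: [0.0, 0.8, 0.1]
opening: 0.0414
[ 0.55086015 -0.21196508  0.08968172]
t 13.02 pt [ 0.5003 -0.0729  0.3422] F [0.  0.8 0.1] open 0.0414 q [-0.38 -0.76  2.09  0.19  1.27  1.22]
tool z [ 0.546 -0.024 -0.837] x [ 0.837 -0.031  0.547] y [-0.039 -0.999  0.004]
world d cm [ -2.04 -13.59 -14.36] tool d cm [-9.14 13.6  11.24]
t 13.02 pt [ 0.5003 -0.0729  0.3422] F [0.  0.8 0.1] open 0.0414 q [-0.38 -0.76  2.09  0.19  1.27  1.22]
tool z [ 0.546 -0.024 -0.837] x [ 0.837 -0.031  0.547] y [-0.039 -0.999  0.004]
world d cm [  5.06 -13.9  -25.25] tool d cm [-9.14 13.6  24.24]
```

View pics/side11.png

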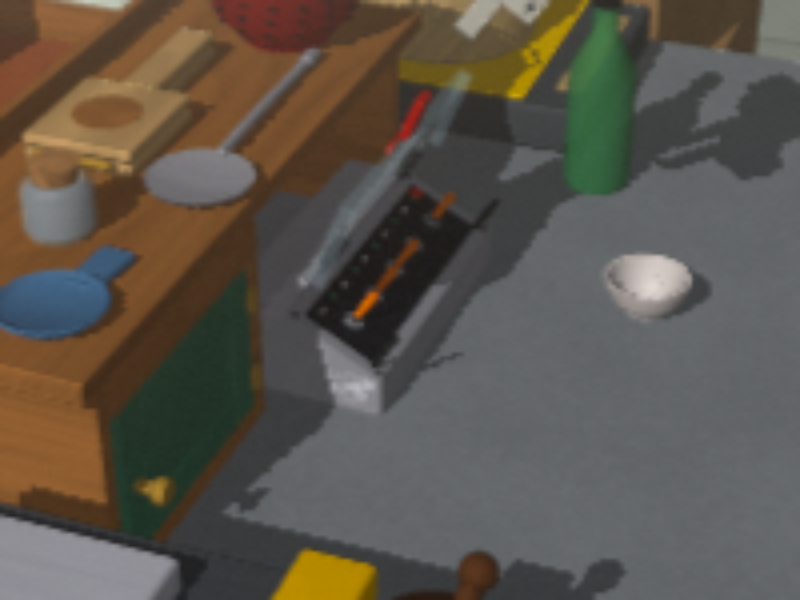

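View pics/top11.png

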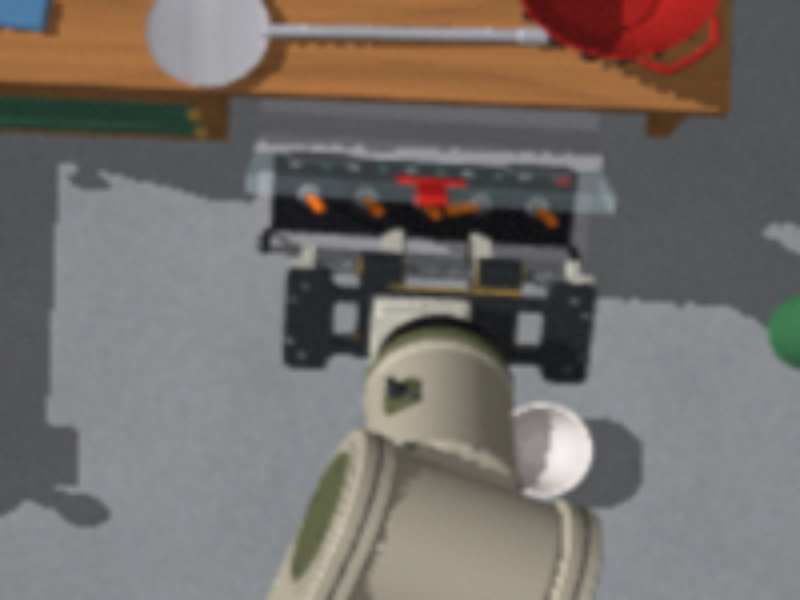

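```bash
python3 -m creep '[[[-3,1,1],[0,0,0]],[[-2.5,2,2],[0,0,0]],[[-2,2.6,2.2],[0,0,0]],[[-1.6,2.6,2],[0,0,0]],[[0,2.6,2],[0,0,0]],[[0,2.8,2],[0,0,0]],[[0,0,0],[0,0,0]],[[0,0,0],[0,0,0]]]' 0 20
python3 - <<'E'
from h import *
B=(.613,-.078,-.034)
s,Rm=tip()
w=panel2w((0,-.136,.0285),B)[0]; go(w)
for n,c in cams().items(): cv2.imwrite(f"pics/{n}12.png",cv2.resize(c["img"][150:310,230:430,::-1],(800,600)))
E
```

```text
t: 13.78
tool_pos: [0.3775, -0.204, 0.344]
orientation: [3.012, -0.064, 0.87]
force: [-0.2, 0.6, 0.4]
opening: 0.0006
t 13.78 pt [ 0.4766 -0.2071  0.1866] F [-0.2  0.6  0.4] open 0.0006 q [-0.78 -0.6   2.27  0.43  1.08  0.7 ]
tool z [ 0.533 -0.016 -0.846] x [ 0.845 -0.038  0.533] y [-0.041 -0.999 -0.006]
world d cm [ 7.42 -0.49 -9.69] tool d cm [ 1.12  0.25 12.16]
```

View pics/side12.png

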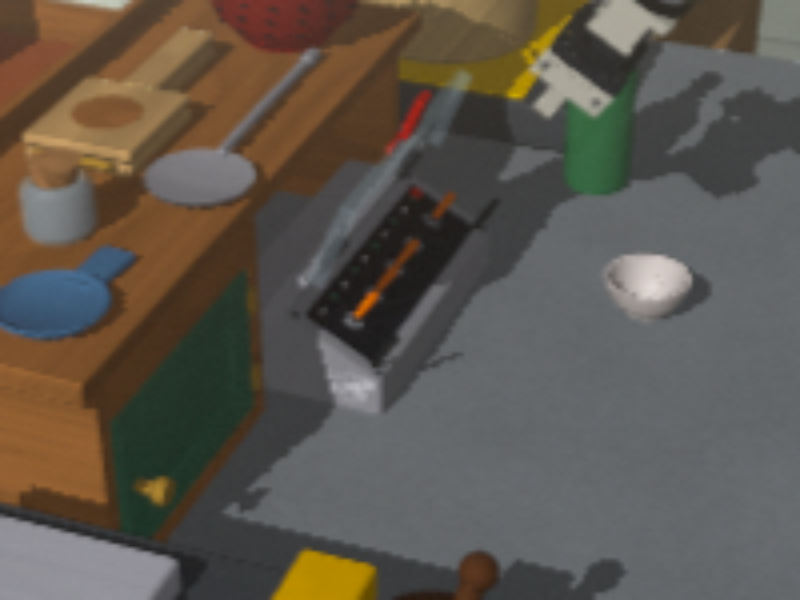

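View pics/top12.png

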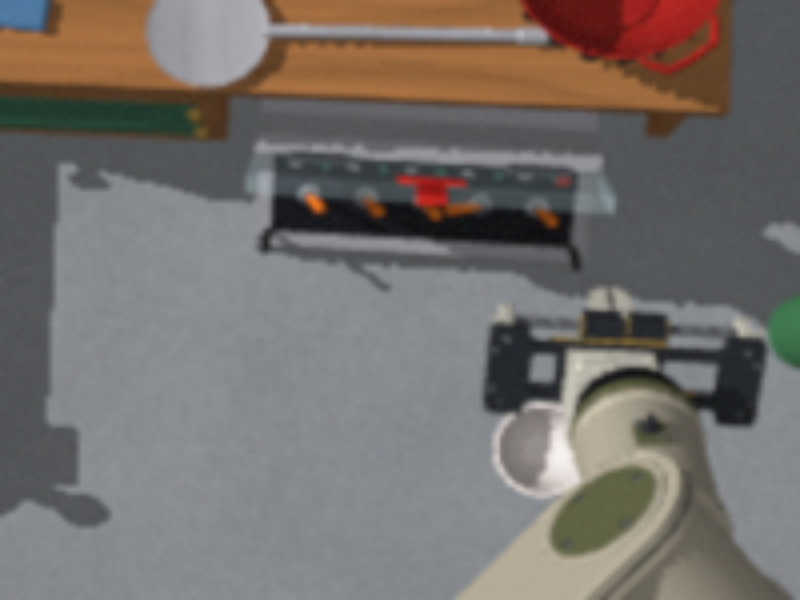

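```bash
python3 -m creep '[[[0.5,0.1,3],[0,0,0]],[[0.5,0.1,3],[0,0,0]],[[0.1,0,3],[0,0,0]],[[0,0,1.8],[0,0,0]],[[0,0,0],[0,0,0]],[[0,0,0],[0,0,0]]]'
python3 - <<'E'
from h import *
B=(.613,-.078,-.034)
s,Rm=tip()
w=panel2w((0,-.136,.0285),B)[0]; go(w); print("panel dist",(w-(s["tool_pos"]+.186*Rm[:,2]))@panel2w((0,0,1),(0,0,B[2])).T)
for n,c in cams().items(): cv2.imwrite(f"pics/{n}13.png",cv2.resize(c["img"][150:310,230:430,::-1],(800,600)))
E
```

```text
t: 14.38
tool_pos: [0.4457, -0.2069, 0.2643]
orientation: [3.005, -0.054, 0.88]
force: [-0.0, 0.4, 0.1]
opening: 0.0004
t 14.38 pt [ 0.5459 -0.2104  0.1077] F [-0.   0.4  0.1] open 0.0004 q [-0.66 -0.29  2.21  0.46  0.8   0.69]
tool z [ 0.539 -0.019 -0.842] x [ 0.842 -0.03   0.539] y [-0.036 -0.999 -0.   ]
world d cm [ 0.5  -0.15 -1.8 ] tool d cm [-0.55  0.13  1.78]
panel dist [-0.01946259]
```

View pics/side13.png

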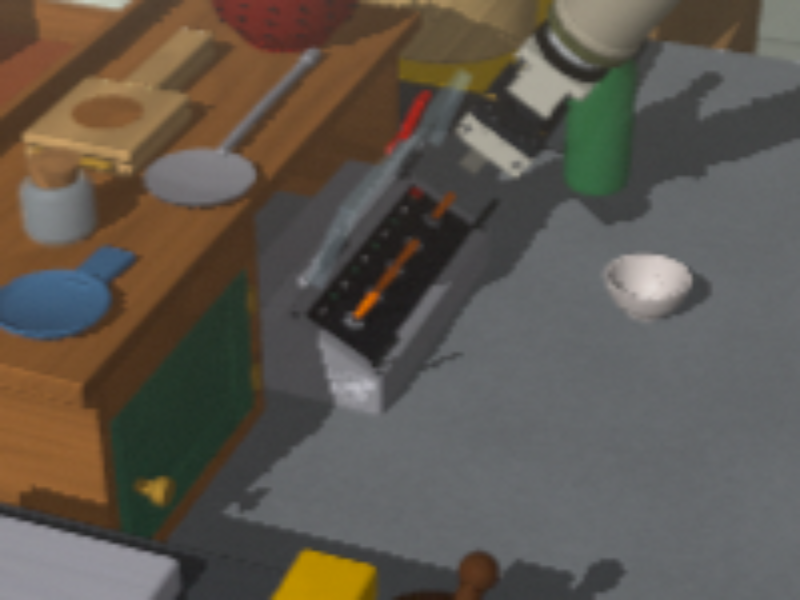

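View pics/top13.png

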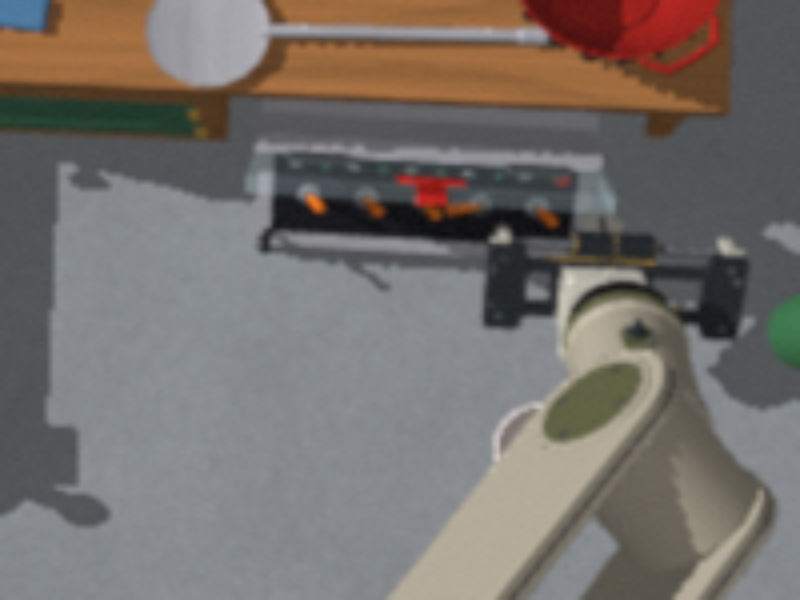

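```bash
python3 -m creep '[[[-0.3,0.1,0.9],[0,0,0]],[[-0.3,0,0.9],[0,0,0]],[[0,0,0],[0,0,0]],[[0,0,0],[0,0,0]]]'
cat > pd.py <<'E'
from h import *
B=(.613,-.078,-.034)
def inpanel():
    s,Rm=tip(); p=s["tool_pos"]+.186*Rm[:,2]
    c=R.from_euler('z',-B[2]).apply(p-[B[0],B[1],0]); q=(c-[-.0433,0,.065])@Rp
    print("t %.2f tip in panel mm"%s["t"],(q*1000).round(1),"F",s["force"].round(1)); return Rm
def want(q):
    Rm=inpanel(); go(panel2w(q,B)[0])
E
python3 -c "
from pd import *
want((0,.112,.0285))"
```

```text
t: 14.82
tool_pos: [0.4497, -0.2091, 0.2447]
orientation: [3.005, -0.058, 0.878]
force: [-0.3, -0.6, -0.9]
opening: 0.0003
t 14.82 tip in panel mm [  -1.7 -136.9   27.5] F [-0.3 -0.6 -0.9]
t 14.82 pt [ 0.5498 -0.2128  0.088 ] F [-0.3 -0.6 -0.9] open 0.0003 q [-0.66 -0.24  2.21  0.48  0.75  0.67]
tool z [ 0.538 -0.02  -0.843] x [ 0.842 -0.033  0.538] y [-0.038 -0.999 -0.001]
world d cm [ 0.95 24.87  0.17] tool d cm [  0.08 -24.89  -0.13]
```

```bash
python3 -m creep '[[[0,-1.5,0],[0,0,0]],[[0,-1.5,0],[0,0,0]],[[0,-1.5,0],[0,0,0]],[[0,-1.5,0],[0,0,0]],[[0,0,0],[0,0,0]],[[0,0,0],[0,0,0]]]'
python3 -c "
from pd import *
want((0,.112,.0285))
for n,c in cams().items(): cv2.imwrite(f'pics/{n}14.png',cv2.resize(c['img'][150:310,230:430,::-1],(800,600)))"
```

```text
t: 15.32
tool_pos: [0.4525, -0.1489, 0.2457]
orientation: [3.004, -0.055, 0.88]
force: [-0.7, 0.2, -0.1]
opening: 0.0004
t 15.32 tip in panel mm [ -0.4 -76.7  28. ] F [-0.7  0.2 -0.1]
t 15.32 pt [ 0.5528 -0.1527  0.0891] F [-0.7  0.2 -0.1] open 0.0004 q [-0.53 -0.32  2.27  0.4   0.72  0.84]
tool z [ 0.539 -0.02  -0.842] x [ 0.841 -0.031  0.54 ] y [-0.037 -0.999  0.001]
world d cm [ 0.65 18.86  0.06] tool d cm [  0.   -18.87  -0.08]
```

View pics/side14.png

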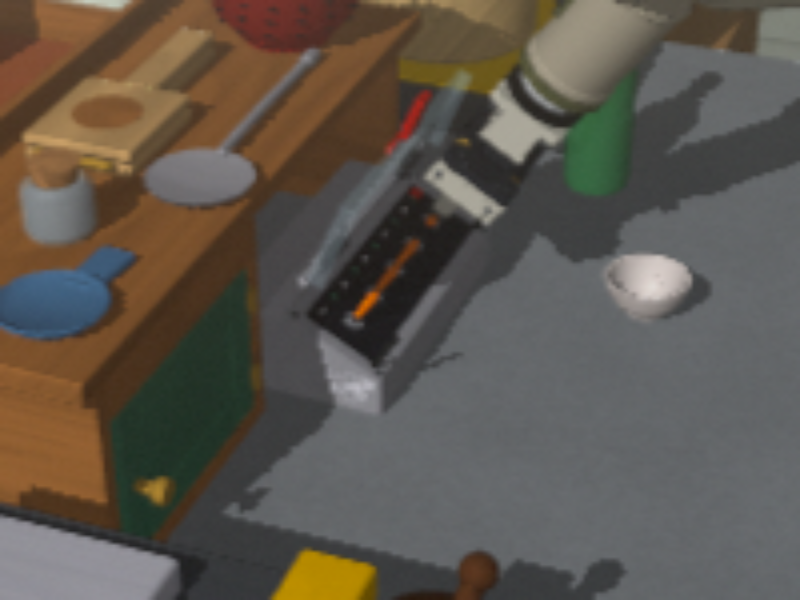

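View pics/top14.png

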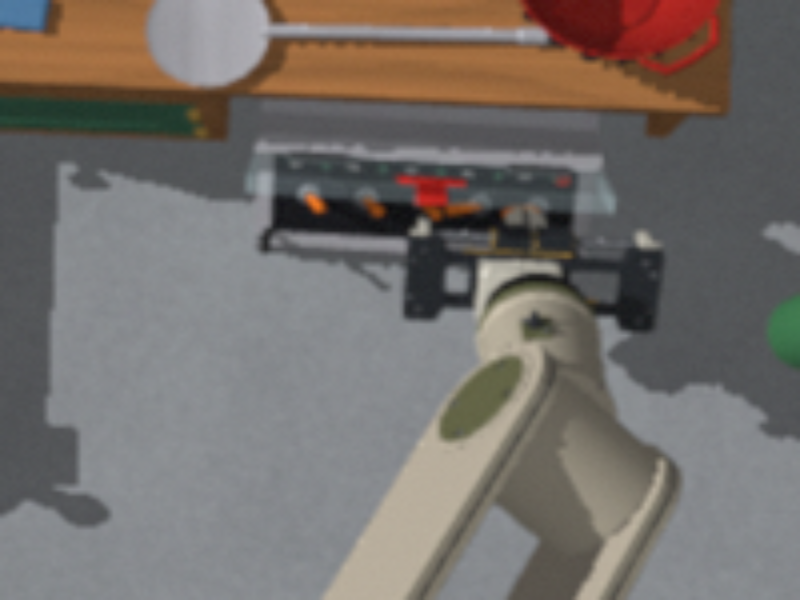

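Lever 1 has gone over: its tip shows left of the finger at (505,212). I'll continue the drag at constant height.

```bash
python3 -m creep '[[[0,-1.5,0],[0,0,0]],[[0,-1.5,0],[0,0,0]],[[0,-1.5,0],[0,0,0]],[[0,-1.5,0],[0,0,0]],[[0,-1.5,0],[0,0,0]],[[0,-1.5,0],[0,0,0]],[[0,-1.5,0],[0,0,0]],[[0,0,0],[0,0,0]]]'
python3 -c "
from pd import *
want((0,.112,.0285))"
```

```text
t: 16.08
tool_pos: [0.4569, -0.0437, 0.2462]
orientation: [3.003, -0.057, 0.881]
force: [0.1, -0.1, 0.3]
opening: 0.001
t 16.08 tip in panel mm [ 0.7 28.4 28.1] F [ 0.1 -0.1  0.3]
t 16.08 pt [ 0.5573 -0.0476  0.0897] F [ 0.1 -0.1  0.3] open 0.001 q [-0.26 -0.4   2.33  0.19  0.66  1.24]
tool z [ 0.54  -0.021 -0.841] x [ 0.841 -0.032  0.54 ] y [-0.038 -0.999  0.001]
world d cm [0.2  8.35 0.  ] tool d cm [-0.1  -8.36 -0.07]
```

```bash
python3 -m creep '[[[0,-1.5,0],[0,0,0]],[[0,-1.5,0],[0,0,0]],[[0,-1.5,0],[0,0,0]],[[0,-1.5,0],[0,0,0]],[[-0.1,-1.5,0],[0,0,0]],[[0,-1,0],[0,0,0]],[[0,0,0],[0,0,0]],[[0,0,0],[0,0,0]]]'
python3 -c "
from pd import *
want((0,.112,.0285))
for n,c in cams().items(): cv2.imwrite(f'pics/{n}15.png',cv2.resize(c['img'][150:310,230:430,::-1],(800,600)))"
```

```text
t: 16.75
tool_pos: [0.459, 0.0403, 0.2449]
orientation: [3.004, -0.056, 0.879]
force: [-0.2, -0.5, 0.1]
opening: 0.0003
t 16.75 tip in panel mm [ -0.8 112.6  27.3] F [-0.2 -0.5  0.1]
t 16.75 pt [0.5592 0.0365 0.0882] F [-0.2 -0.5  0.1] open 0.0003 q [-0.02 -0.39  2.32 -0.02  0.64  1.6 ]
tool z [ 0.539 -0.021 -0.842] x [ 0.842 -0.031  0.539] y [-0.037 -0.999  0.001]
world d cm [ 0.01 -0.06  0.14] tool d cm [ 0.08  0.06 -0.12]
```

View pics/side15.png

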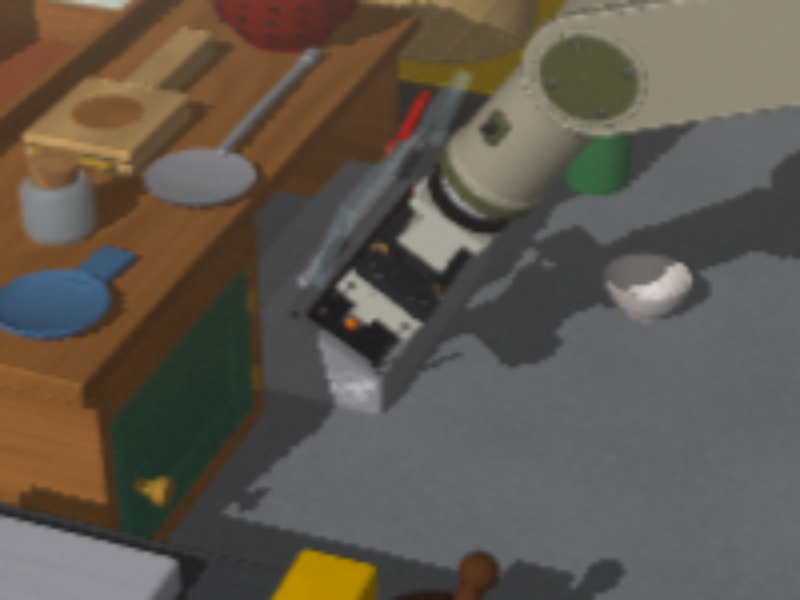

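View pics/top15.png

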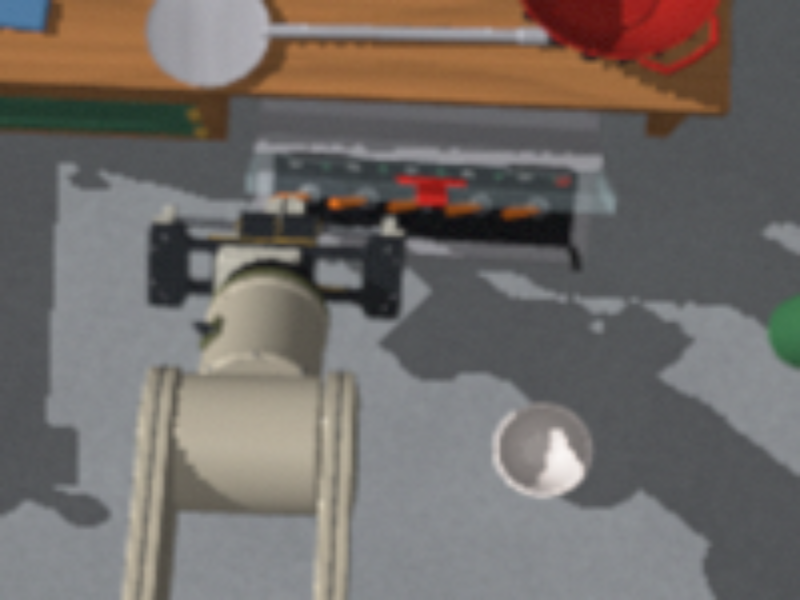

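All five levers now lean left; in the top view their tips are at columns 292, 340, 400, 460 and 520. I'll retract along the tool axis and return to the tab.

```bash
python3 -m creep '[[[0,0,-2],[0,0,0]],[[0,0,-3.5],[0,0,0]],[[0,0,-4],[0,0,0]],[[0,0,-4],[0,0,0]],[[0,0,-4],[0,0,0]],[[0,0,-3],[0,0,0]],[[0,0,0],[0,0,0]],[[0,0,0],[0,0,0]]]' 0
python3 -c "
from arc import *
s,Rm=tip()
w=panel2w(visor2panel((-.125,0,0),1.84),B)[0]; w[1]+=.001; print(w)
go(w-.11*Rm[:,2],.167);go(w,.167)
for n,c in cams().items(): cv2.imwrite(f'pics/{n}16.png',cv2.resize(c['img'][150:310,230:430,::-1],(800,600)))"
```

```text
t: 17.52
tool_pos: [0.3691, 0.0486, 0.4217]
orientation: [3.005, -0.06, 0.861]
force: [-0.1, -0.2, -0.8]
opening: -0.0004
[ 0.55907495 -0.07516584  0.24994811]
t 17.52 pt [0.4574 0.0444 0.28  ] F [-0.1 -0.2 -0.8] open -0.0004 q [ 0.01 -0.89  2.29 -0.03  1.19  1.62]
tool z [ 0.529 -0.025 -0.848] x [ 0.848 -0.033  0.529] y [-0.041 -0.999  0.004]
world d cm [  4.35 -11.69   6.33] tool d cm [ 7.41 11.52 -2.78]
t 17.52 pt [0.4574 0.0444 0.28  ] F [-0.1 -0.2 -0.8] open -0.0004 q [ 0.01 -0.89  2.29 -0.03  1.19  1.62]
tool z [ 0.529 -0.025 -0.848] x [ 0.848 -0.033  0.529] y [-0.041 -0.999  0.004]
world d cm [ 10.16 -11.96  -3.01] tool d cm [ 7.41 11.52  8.22]
```

View pics/side16.png

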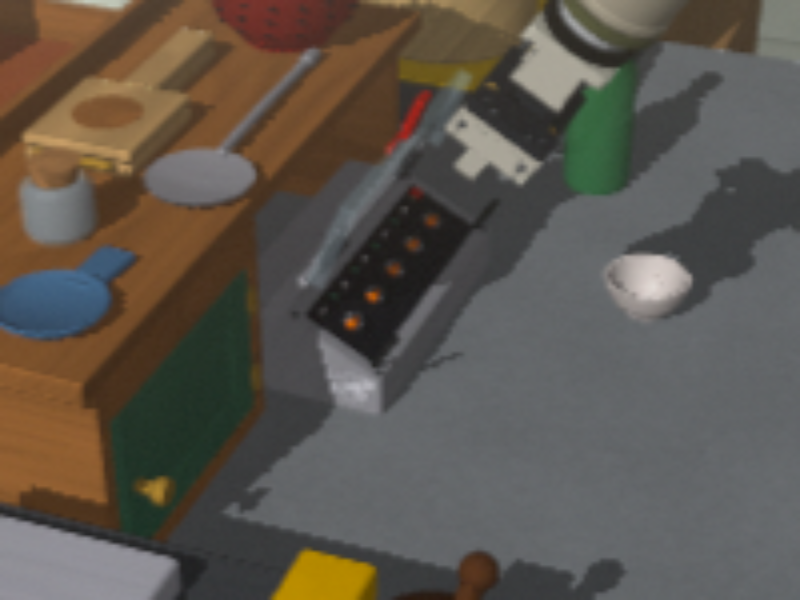

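View pics/top16.png

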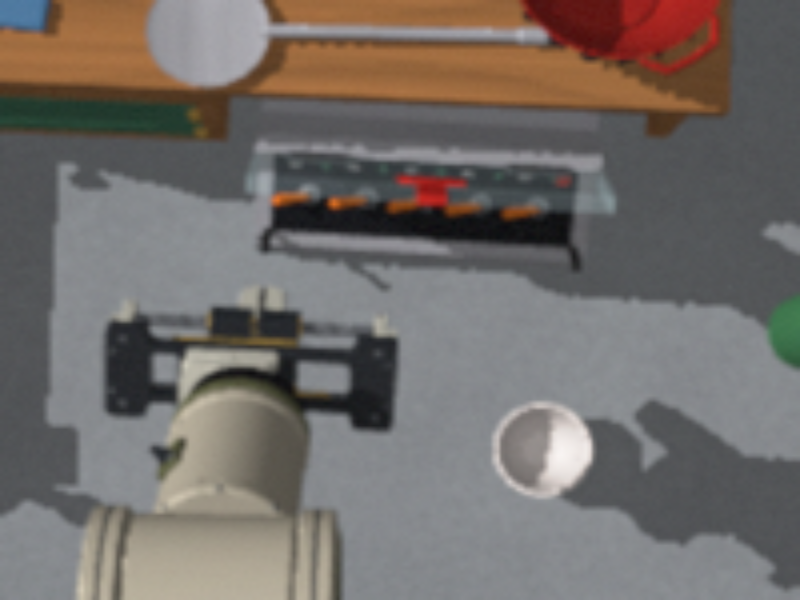

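```bash
python3 -m creep '[[[1.5,1,0],[0,0,0]],[[2,2.5,-0.5],[0,0,0]],[[2,2.5,-1],[0,0,0]],[[1.9,2.5,-1.3],[0,0,0]],[[0,2.5,0],[0,0,0]],[[0,0.5,0],[0,0,0]],[[0,0,0],[0,0,0]],[[0,0,0],[0,0,0]]]' 50 20
python3 -c "
from arc import *
s,Rm=tip()
w=panel2w(visor2panel((-.125,0,0),1.84),B)[0]; w[1]+=.0022; print(w)
go(w,.167)"
```

```text
t: 18.28
tool_pos: [0.4119, -0.0677, 0.4812]
orientation: [3.009, -0.062, 0.852]
force: [-0.3, 0.7, 0.3]
opening: 0.0456
[ 0.55907495 -0.07396584  0.24994811]
t 18.28 pt [ 0.4994 -0.0717  0.339 ] F [-0.3  0.7  0.3] open 0.0456 q [-0.36 -0.71  2.09  0.17  1.24  1.24]
tool z [ 0.524 -0.024 -0.852] x [ 0.851 -0.034  0.524] y [-0.042 -0.999  0.003]
world d cm [ 5.97 -0.22 -8.9 ] tool d cm [ 0.42 -0.05 10.71]
```

```bash
python3 -m creep '[[[0.4,0,2.7],[0,0,0]],[[0,0,2.7],[0,0,0]],[[0,0,2.7],[0,0,0]],[[0,0,2.6],[0,0,0]],[[0,0,0],[0,0,0]],[[0,0,0],[0,0,0]]]'
python3 -c "
from arc import *
s,Rm=tip()
w=panel2w(visor2panel((-.125,0,0),1.84),B)[0]; w[1]+=.0022; print(w)
go(w,.167)
for n,c in cams().items(): cv2.imwrite(f'pics/{n}17.png',cv2.resize(c['img'][150:310,230:430,::-1],(800,600)))"
```

```text
t: 18.78
tool_pos: [0.4713, -0.0687, 0.3915]
orientation: [3.011, -0.056, 0.848]
force: [0.6, 0.3, 0.3]
opening: 0.0461
[ 0.55907495 -0.07396584  0.24994811]
t 18.78 pt [ 0.5584 -0.0723  0.2491] F [0.6 0.3 0.3] open 0.0461 q [-0.31 -0.5   2.12  0.16  1.    1.25]
tool z [ 0.522 -0.022 -0.853] x [ 0.852 -0.031  0.522] y [-0.038 -0.999  0.002]
world d cm [ 0.07 -0.17  0.09] tool d cm [ 0.11  0.16 -0.04]
```

View pics/side17.png

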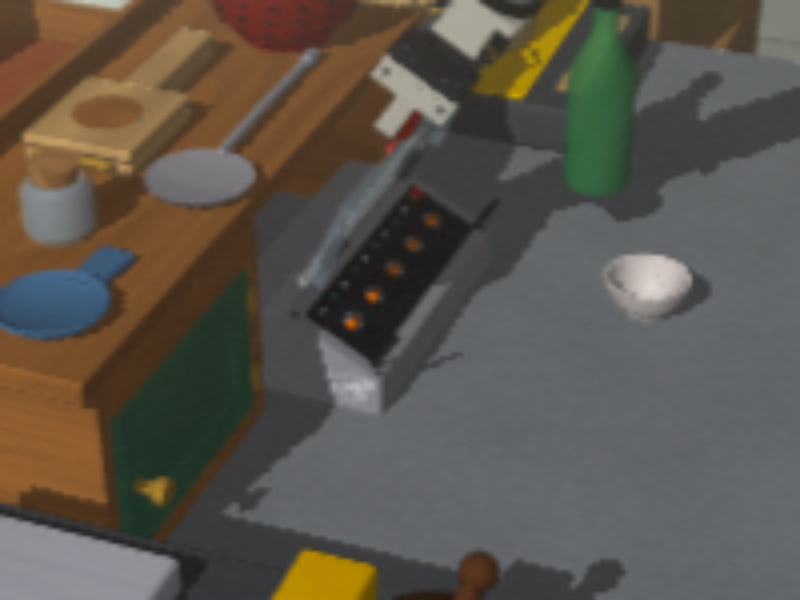

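View pics/top17.png

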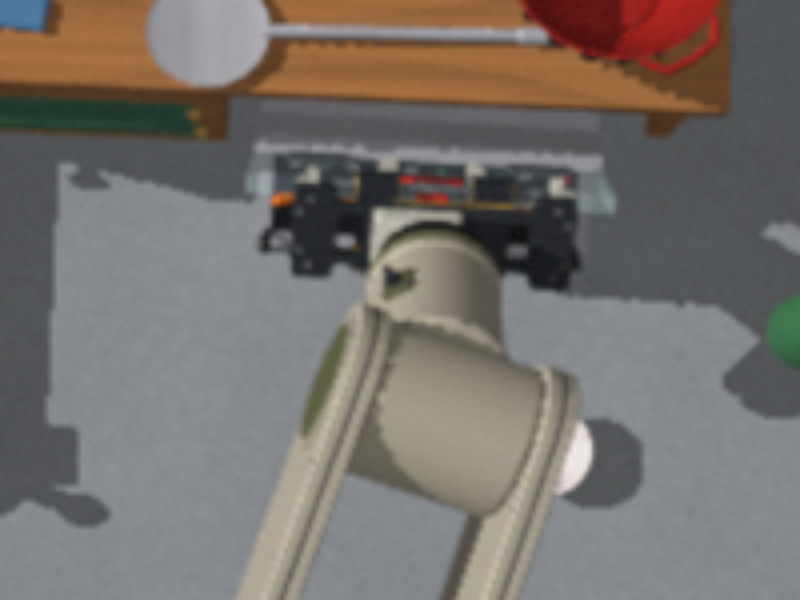

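The tab is between the fingers, so I'll close on it.

```bash
python3 -m creep '[[[0.1,0.05,0],[0,0,0]],[[0,0,0],[0,0,0]],[[0,0,0],[0,0,0]],[[0,0,0],[0,0,0]],[[0,0,0],[0,0,0]],[[0,0,0],[0,0,0]],[[0,0,0],[0,0,0]]]' 0 20
python3 -c "
from arc import *
arc(0,15,24)"
```

```text
t: 19.47
tool_pos: [0.4728, -0.071, 0.3949]
orientation: [3.006, -0.059, 0.856]
force: [0.5, 0.7, 1.0]
opening: 0.0046
r 0.1276 visor 106.4 deg (1.86) y 0.0011 tilt 31.8 F [0.5 0.7 1. ] t 19.47 open 0.0046
[[-0.75,0,-0.27],[0,-0.70,0]],[[-0.77,0,-0.18],[0,-0.70,0]],[[-0.78,0,-0.10],[0,-0.70,0]],[[-0.78,0,-0.01],[0,-0.70,0]],[[-0.78,0,0.08],[0,-0.70,0]],[[-0.77,0,0.17],[0,-0.70,0]],[[-0.75,0,0.25],[0,-0.70,0]],[[-0.72,0,0.34],[0,-0.70,0]],[[-0.69,0,0.42],[0,-0.70,0]],[[-0.65,0,0.50],[0,-0.70,0]],[[-0.60,0,0.57],[0,-0.70,0]],[[-0.55,0,0.64],[0,-0.70,0]],[[-0.49,0,0.71],[0,-0.70,0]],[[-0.42,0,0.77],[0,-0.70,0]],[[-0.35,0,0.82],[0,-0.70,0]],[[-0.27,0,0.86],[0,-0.70,0]],[[-0.20,0,0.90],[0,-0.70,0]],[[-0.11,0,0.94],[0,-0.70,0]],[[-0.03,0,0.96],[0,-0.70,0]],[[0.06,0,0.98],[0,-0.70,0]],[[0.15,0,0.99],[0,-0.70,0]],[[0.23,0,0.99],[0,-0.70,0]],[[0.32,0,0.98],[0,-0.70,0]],[[0.41,0,0.97],[0,-0.70,0]],
```

The opening is 4.6 mm, so the grip missed the tab. Looking again.

```bash
python3 -c "
from arc import *
for n,c in cams().items():
    i=c['img']; i=i[170:270,280:420] if n=='top' else i[130:240,290:430]
    cv2.imwrite(f'pics/{n}18.png',cv2.resize(i[:,:,::-1],(800,600),interpolation=cv2.INTER_CUBIC))
s=read_state(); print(s['opening'],s['force'],s['t'])"
```

```text
0.0011364025625792157 [-0.15645952  0.7661655   0.44140902] 19.5667
```

View pics/side18.png

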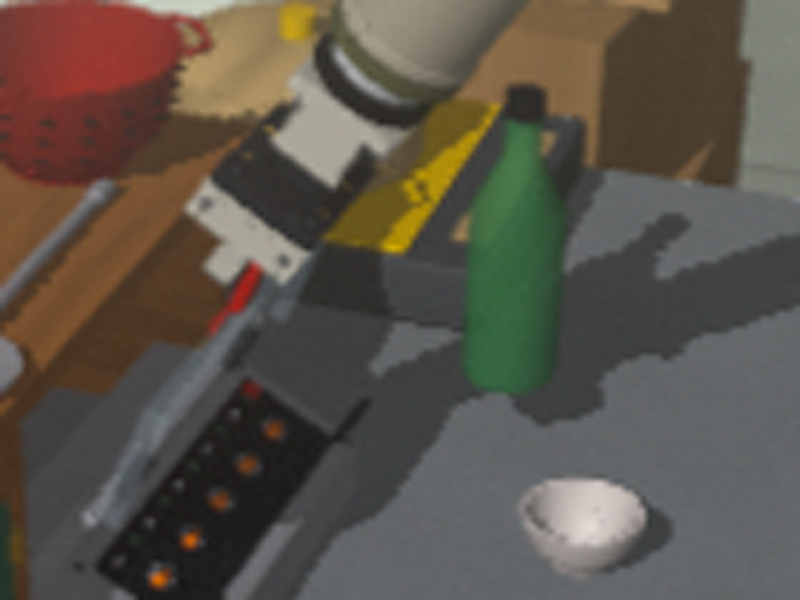

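View pics/top18.png

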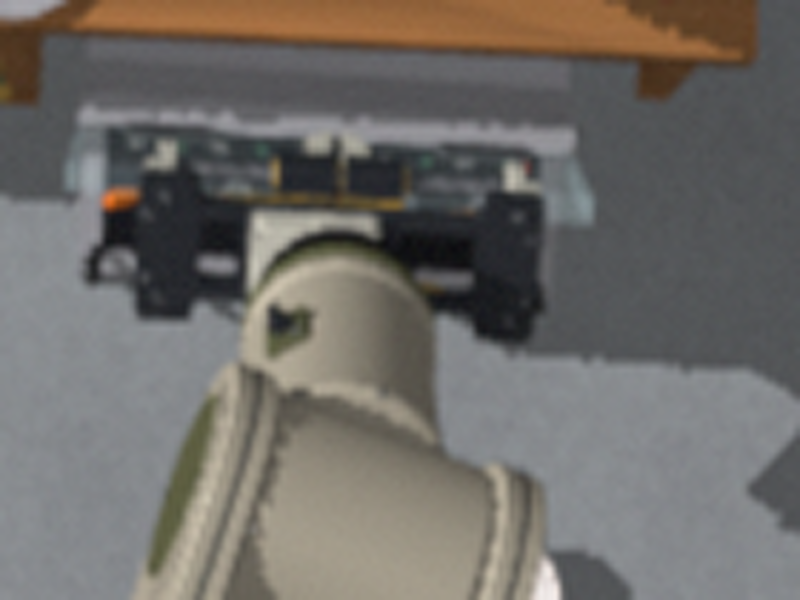

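```bash
python3 -c "
from arc import *
f=lambda u,v:(230+u/4,150+v*160/600)
print('obs side11 top,bot',f(428,93),f(391,150),' top11 end', f(430,178),f(432,207),'visor edge R', f(470,72))
g=lambda u,v:(290+u*140/800,130+v*110/600)
print('side18 tab',g(258,268),g(213,328))
for a in (1.5,1.6,1.7,1.8,1.86,1.92):
    P=panel2w(visor2panel([(-.14,0,0),(-.097,0,0),(-.095,-.135,0)],a),B); print(a,proj('side',P).round(1).tolist(),proj('top',P).round(1).tolist())
"
```

```text
obs side11 top,bot (337.0, 174.8) (327.75, 190.0)  top11 end (337.5, 197.46666666666667) (338.0, 205.2) visor edge R (347.5, 169.2)
side18 tab (335.15, 179.13333333333333) (327.275, 190.13333333333333)
1.5 [[344.5, 180.4], [337.7, 188.2], [350.8, 171.0]] [[337.2, 213.5], [337.0, 206.7], [382.9, 209.0]]
1.6 [[341.2, 177.9], [335.5, 186.5], [348.8, 169.5]] [[337.5, 209.0], [337.2, 203.7], [383.2, 206.0]]
1.7 [[337.7, 175.7], [333.1, 185.0], [346.6, 168.1]] [[337.8, 204.3], [337.5, 200.5], [383.5, 202.9]]
1.8 [[334.0, 173.7], [330.6, 183.6], [344.3, 166.8]] [[338.1, 199.5], [337.7, 197.3], [383.8, 199.8]]
1.86 [[331.8, 172.7], [329.1, 182.9], [342.9, 166.2]] [[338.3, 196.5], [337.8, 195.3], [383.9, 197.8]]
1.92 [[329.5, 171.8], [327.5, 182.3], [341.4, 165.7]] [[338.5, 193.6], [337.9, 193.3], [384.0, 195.9]]
```

The pictures put the visor at about 1.68 rad: the tab slipped by some 0.15 rad in the earlier grip. The shut fingertips therefore stand behind the tab, on its outer side. From there they can push the visor down along the arc, with no regrasp needed. Planning that push with the tip as reference:

```bash
cat >> arc.py <<'E'
def push(a_end,r_end,tilt_end,n,ref=.186):
    s,Rm=tip(); g=s["tool_pos"]+Rm[:,2]*ref
    c=R.from_euler('z',-B[2]).apply(g-[B[0],B[1],0]); h=panel2box((.05,0,.045))[0]
    v=c-h; r=np.hypot(v[0],v[2]); th=np.degrees(np.arctan2(v[2],v[0]))%360; a0=np.radians(210-th)
    t0=np.degrees(np.arctan2(Rm[0,2],-Rm[2,2]))
    print("tip r %.4f a %.3f y %.4f tilt %.1f"%(r,a0,c[1],t0),"F",s["force"].round(1),"t",round(s["t"],2),"open",round(s["opening"],4),"q",s["q"].round(2))
    A=np.radians(210)-np.linspace(a0,a_end,n+1); Tl=np.radians(np.linspace(t0,tilt_end,n+1)); rr=np.linspace(r,r_end,n+1)[:,None]
    Z=np.c_[np.sin(Tl),-np.cos(Tl)]; X=np.c_[np.cos(Tl),np.sin(Tl)]
    P=rr*np.c_[np.cos(A),np.sin(A)]-ref*Z
    for i in range(n):
        d=(P[i+1]-P[i])*100; print("[[%.2f,0,%.2f],[0,%.2f,0]]"%(d@X[i],d@Z[i],np.degrees(Tl[i+1]-Tl[i])),end=",")
    print()
E
python3 -c "
from arc import *
push(.06,.122,14,24)"
```

```text
tip r 0.1094 a 1.910 y 0.0011 tilt 31.7 F [-0.2  0.8  0.4] t 19.57 open 0.0011 q [-0.31 -0.5   2.11  0.17  1.    1.25]
[[-0.54,0,-0.32],[0,-0.74,0]],[[-0.57,0,-0.25],[0,-0.74,0]],[[-0.60,0,-0.18],[0,-0.74,0]],[[-0.61,0,-0.10],[0,-0.74,0]],[[-0.62,0,-0.03],[0,-0.74,0]],[[-0.63,0,0.05],[0,-0.74,0]],[[-0.62,0,0.13],[0,-0.74,0]],[[-0.61,0,0.21],[0,-0.74,0]],[[-0.59,0,0.29],[0,-0.74,0]],[[-0.57,0,0.36],[0,-0.74,0]],[[-0.53,0,0.43],[0,-0.74,0]],[[-0.50,0,0.50],[0,-0.74,0]],[[-0.45,0,0.57],[0,-0.74,0]],[[-0.40,0,0.63],[0,-0.74,0]],[[-0.34,0,0.69],[0,-0.74,0]],[[-0.28,0,0.75],[0,-0.74,0]],[[-0.21,0,0.79],[0,-0.74,0]],[[-0.14,0,0.83],[0,-0.74,0]],[[-0.07,0,0.87],[0,-0.74,0]],[[0.01,0,0.90],[0,-0.74,0]],[[0.09,0,0.92],[0,-0.74,0]],[[0.18,0,0.93],[0,-0.74,0]],[[0.26,0,0.94],[0,-0.74,0]],[[0.34,0,0.94],[0,-0.74,0]],
```

```bash
python3 -m creep '[[[-0.54,0,-0.32],[0,-0.7,0]],[[-0.57,0,-0.25],[0,-0.7,0]],[[-0.6,0,-0.18],[0,-0.7,0]],[[-0.61,0,-0.1],[0,-0.7,0]],[[-0.62,0,-0.03],[0,-0.7,0]],[[-0.63,0,0.05],[0,-0.8,0]],[[-0.62,0,0.13],[0,-0.8,0]],[[-0.61,0,0.21],[0,-0.8,0]],[[0,0,0],[0,0,0]]]'
python3 -c "
from arc import *
for n,c in cams().items():
    i=c['img']; i=i[170:270,280:420] if n=='top' else i[130:240,290:430]
    cv2.imwrite(f'pics/{n}19.png',cv2.resize(i[:,:,::-1],(800,600),interpolation=cv2.INTER_CUBIC))
push(.06,.122,14,16)"
```

```text
t: 20.32
tool_pos: [0.4272, -0.069, 0.3738]
orientation: [3.051, -0.06, 0.695]
force: [0.2, 0.4, -0.8]
opening: 0.0006
tip r 0.1133 a 1.289 y 0.0015 tilt 25.8 F [-0.2 -0.7  0.2] t 20.42 open 0.0007 q [-0.33 -0.59  2.19  0.14  1.11  1.24]
[[-0.59,0,0.29],[0,-0.74,0]],[[-0.56,0,0.36],[0,-0.74,0]],[[-0.53,0,0.43],[0,-0.74,0]],[[-0.49,0,0.50],[0,-0.74,0]],[[-0.45,0,0.57],[0,-0.74,0]],[[-0.40,0,0.63],[0,-0.74,0]],[[-0.34,0,0.69],[0,-0.74,0]],[[-0.28,0,0.74],[0,-0.74,0]],[[-0.21,0,0.79],[0,-0.74,0]],[[-0.14,0,0.83],[0,-0.74,0]],[[-0.07,0,0.86],[0,-0.74,0]],[[0.01,0,0.89],[0,-0.74,0]],[[0.09,0,0.91],[0,-0.74,0]],[[0.17,0,0.93],[0,-0.74,0]],[[0.26,0,0.93],[0,-0.74,0]],[[0.34,0,0.93],[0,-0.74,0]],
```

View pics/side19.png

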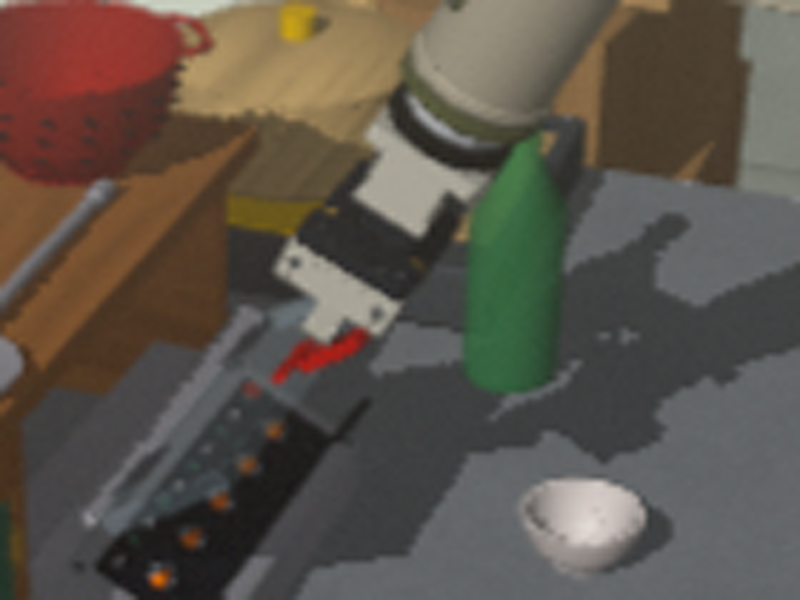

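The visor is coming down ahead of the fingertips, with the tab now at (330,350). Continuing.

```bash
python3 -m creep '[[[-0.59,0,0.29],[0,-0.7,0]],[[-0.56,0,0.36],[0,-0.7,0]],[[-0.53,0,0.43],[0,-0.7,0]],[[-0.49,0,0.5],[0,-0.7,0]],[[-0.45,0,0.57],[0,-0.8,0]],[[-0.4,0,0.63],[0,-0.8,0]],[[-0.34,0,0.69],[0,-0.8,0]],[[-0.28,0,0.74],[0,-0.8,0]],[[-0.21,0,0.79],[0,-0.7,0]],[[-0.14,0,0.83],[0,-0.7,0]],[[0,0,0],[0,0,0]]]'
python3 -c "
from arc import *
for n,c in cams().items():
    i=c['img']; i=i[170:270,280:420] if n=='top' else i[130:240,290:430]
    cv2.imwrite(f'pics/{n}20.png',cv2.resize(i[:,:,::-1],(800,600),interpolation=cv2.INTER_CUBIC))
push(.06,.122,14,6)"
```

```text
t: 21.33
tool_pos: [0.4129, -0.0686, 0.303]
orientation: [3.092, -0.061, 0.496]
force: [0.6, -0.1, -1.0]
opening: 0.0005
tip r 0.1189 a 0.517 y 0.0016 tilt 18.4 F [ 0.1 -0.1  0.7] t 21.43 open 0.0008 q [-0.33 -0.51  2.25  0.1   1.09  1.25]
[[-0.06,0,0.86],[0,-0.73,0]],[[0.02,0,0.89],[0,-0.73,0]],[[0.09,0,0.91],[0,-0.73,0]],[[0.18,0,0.92],[0,-0.73,0]],[[0.26,0,0.93],[0,-0.73,0]],[[0.34,0,0.92],[0,-0.73,0]],
```

View pics/side20.png

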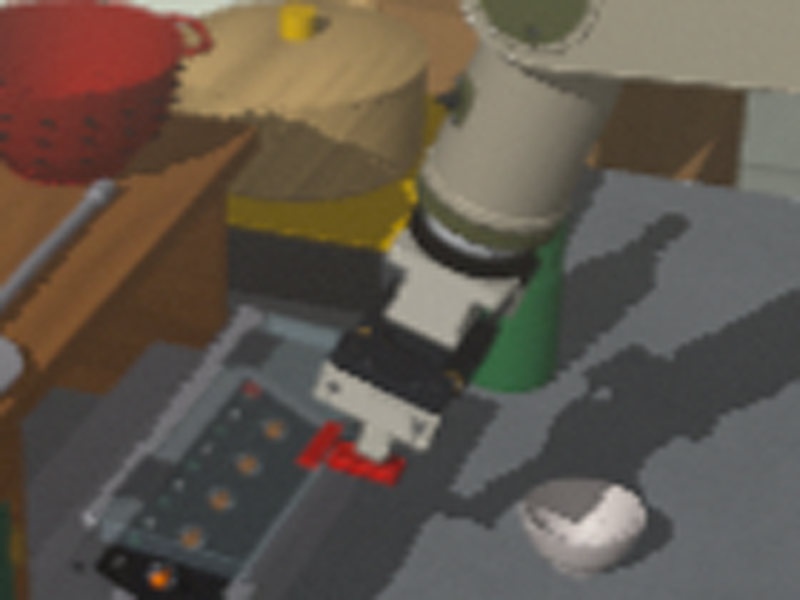

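```bash
python3 -m creep '[[[-0.05,0,0.86],[0,-0.7,0]],[[0.02,0,0.89],[0,-0.7,0]],[[0.1,0,0.91],[0,-0.7,0]],[[0.18,0,0.92],[0,-0.7,0]],[[0.2,0,0.6],[0,-0.7,0]],[[0,0,0],[0,0,0]],[[0,0,0],[0,0,0]]]'
python3 -c "
from arc import *
push(.06,.122,14,2)"
```

```text
t: 22.02
tool_pos: [0.43, -0.0696, 0.2664]
orientation: [3.106, -0.062, 0.407]
force: [-0.2, 0.1, -0.4]
opening: 0.0005
tip r 0.1205 a 0.165 y 0.0012 tilt 14.9 F [-0.2  0.1 -0.4] t 22.02 open 0.0005 q [-0.31 -0.37  2.22  0.07  1.04  1.27]
[[0.15,0,0.64],[0,-0.45,0]],[[0.19,0,0.64],[0,-0.45,0]],
```

Now small steps down until the closing stop is felt.

```bash
python3 -m creep '[[[0.12,0,0.5],[0,0,0]],[[0.1,0,0.4],[0,0,0]],[[0,0,0],[0,0,0]]]' | grep -E "pos|force"; python3 -m creep '[[[0.05,0,0.2],[0,0,0]],[[0,0,0],[0,0,0]]]' | grep -E "pos|force"
python3 -c "
from arc import *
push(.06,.122,14,1)"
```

```text
tool_pos: [0.4343, -0.0698, 0.258]
force: [0.6, 0.5, -0.3]
tool_pos: [0.4353, -0.0699, 0.2566]
force: [-1.2, 0.5, -0.4]
tip r 0.1193 a 0.072 y 0.0011 tilt 14.9 F [-1.2  0.5 -0.4] t 22.43 open 0.0004 q [-0.3  -0.33  2.21  0.08  1.01  1.28]
[[0.07,0,0.19],[0,-0.94,0]],
```

```bash
python3 -m creep '[[[0.05,0,0.2],[0,0,0]],[[0,0,0],[0,0,0]]]' | grep -E "pos|force"; python3 -m creep '[[[0.03,0,0.15],[0,0,0]],[[0,0,0],[0,0,0]]]' | grep -E "pos|force"; python3 -m creep '[[[0.03,0,0.15],[0,0,0]],[[0,0,0],[0,0,0]]]' | grep -E "pos|force"
python3 -c "
from arc import *
for n,c in cams().items():
    i=c['img']; i=i[170:270,280:420] if n=='top' else i[130:240,290:430]
    cv2.imwrite(f'pics/{n}21.png',cv2.resize(i[:,:,::-1],(800,600),interpolation=cv2.INTER_CUBIC))
push(.06,.122,14,1)"
```

```text
tool_pos: [0.4364, -0.0699, 0.255]
force: [-1.3, -0.2, 0.9]
tool_pos: [0.4371, -0.07, 0.2545]
force: [-11.2, 2.0, 13.1]
tool_pos: [0.4376, -0.0701, 0.2541]
force: [-24.3, 2.8, 29.0]
tip r 0.1186 a 0.045 y 0.0010 tilt 14.9 F [-24.5   3.3  29.5] t 23.03 open 0.0003 q [-0.3  -0.32  2.21  0.07  1.01  1.28]
[[-0.08,0,-0.10],[0,-0.87,0]],
```

View pics/side21.png

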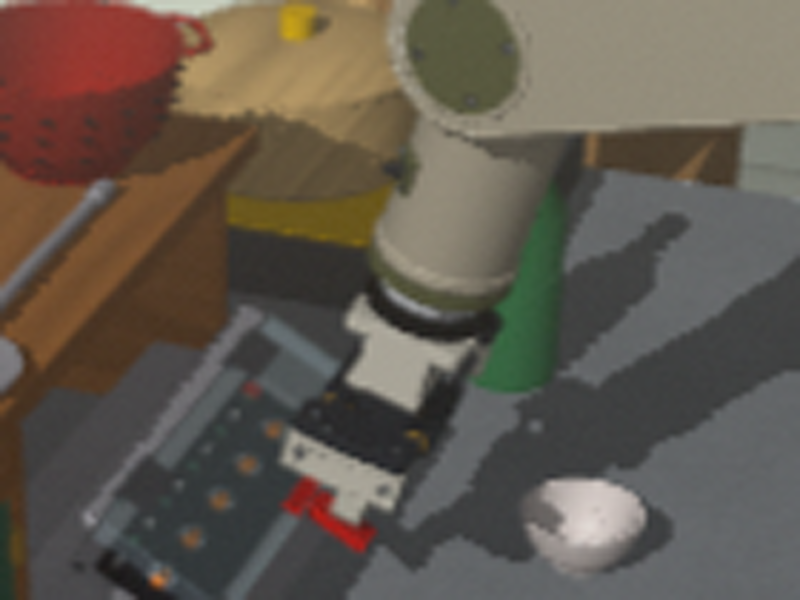

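The stop is felt at 38 N, at the tip angle expected for closed. Backing off and checking.

```bash
python3 -m creep '[[[0,0,-0.3],[0,0,0]],[[0,0,-1],[0,0,0]],[[0,0,-3],[0,0,0]],[[0,0,-3],[0,0,0]],[[1,2.5,-1],[0,0,0]],[[0,3.5,0],[0,0,0]],[[0,3.5,0],[0,0,0]],[[0,3.5,0],[0,0,0]],[[0,3.5,0],[0,0,0]],[[0,0,0],[0,0,0]],[[0,0,0],[0,0,0]]]'
python3 -c "
from arc import *
for n,c in cams().items():
    cv2.imwrite(f'pics/{n}22f.png',c['img'][:,:,::-1])
    cv2.imwrite(f'pics/{n}22.png',cv2.resize(c['img'][150:310,230:430,::-1],(800,600)))
s=read_state(); print(s['force'],s['q'].round(2))
for a in (0,.05,.1): print(a,proj('side',panel2w(visor2panel([(-.14,0,0),(-.095,-.135,0)],a),B)).round(1).tolist())
"
```

```text
t: 23.95
tool_pos: [0.4188, -0.2356, 0.3359]
orientation: [3.105, -0.067, 0.407]
force: [0.0, 0.4, 0.3]
opening: 0.0006
[ 0.25686883  0.35507625 -0.75155812] [-0.68 -0.28  2.02  0.16  1.2   0.89]
0 [[355.0, 228.5], [357.4, 202.0]]
0.05 [[356.0, 227.2], [358.0, 201.2]]
0.1 [[356.9, 226.0], [358.6, 200.3]]
```

View pics/side22.png

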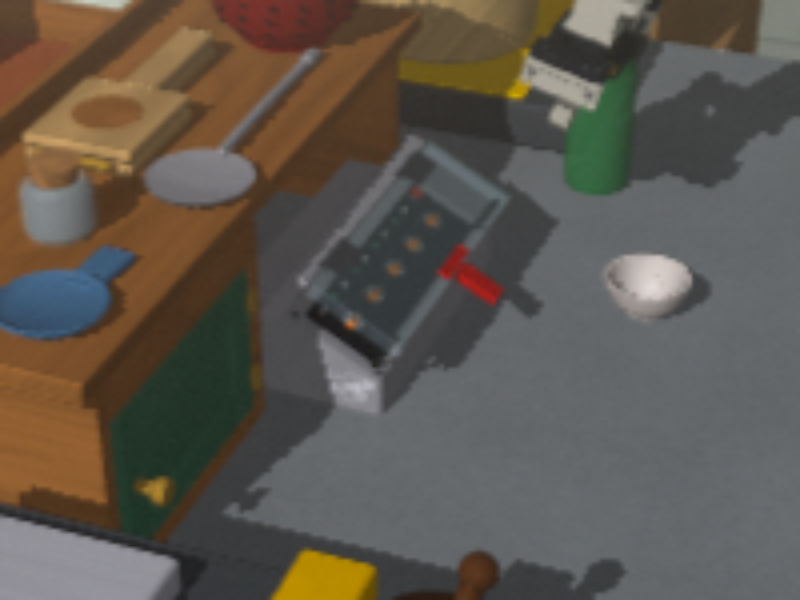

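View pics/top22.png

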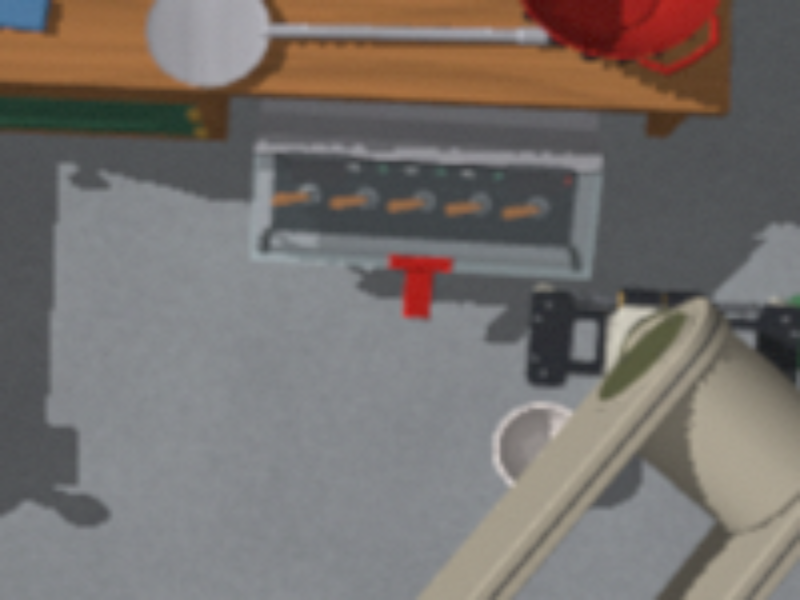

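View pics/side22f.png

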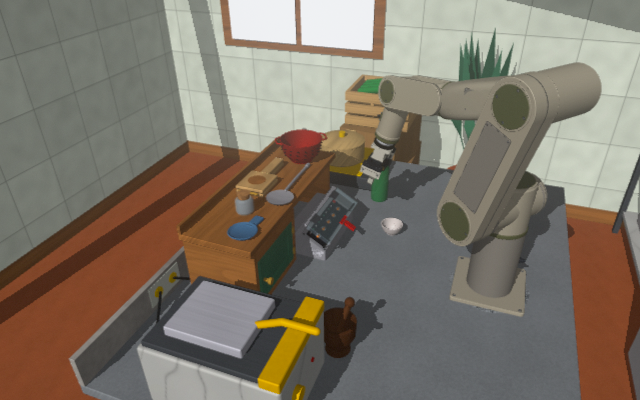

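```bash
python3 -m creep '[[[0,-3,-1],[0,0,0]],[[0,-2,-1],[0,0,0]],[[0,0,0],[0,0,0]],[[0,0,0],[0,0,0]],[[0,0,0],[0,0,0]],[[0,0,0],[0,0,0]],[[0,0,0],[0,0,0]]]'|grep -E "^t|force"
python3 - <<'E'
import cv2,numpy as np
a=cv2.imread("pics/side7.png").astype(int);b=cv2.imread("pics/side22.png").astype(int)
red=lambda i:(i[:,:,2]>150)&(i[:,:,1]<60)
for i in(a,b):
    y,x=np.where(red(i)[230:320,420:520]); print(len(x),x.mean(),y.mean(),x.max(),y.max())
d=np.abs(a-b).max(2); print("door diff",(d[280:560,100:260]>40).mean(), "ramekin",(d[240:330,590:720]>60).mean())
o=cv2.imread("pics/side0.png").astype(int); f=cv2.imread("pics/side22f.png").astype(int); d=np.abs(o-f).max(2)
for n,(x0,y0,x1,y1) in dict(shelf=(225,125,340,245),mortar=(318,292,360,360),bottle=(368,180,392,205),ramekin=(378,212,406,240)).items(): print(n,(d[y0:y1,x0:x1]>50).mean().round(3))
E
```

```text
t: 24.63
tool_pos: [0.4161, -0.184, 0.3542]
force: [0.1, -0.2, 0.9]
211 55.43601895734597 57.18009478672986 73 69
249 54.69477911646587 56.70682730923695 74 70
door diff 0.0 ramekin 0.005982905982905983
shelf 0.006
mortar 0.001
bottle 0.027
ramekin 0.0
```

The tab sits exactly where it was when first closed, and the door and bystanders are unchanged. Handing in.

```bash
python3 -c "
from plant import *
print(close_job())"
```

```text
the job is handed in; nothing more can be done
None
```

The fry station is switched off, and I handed the job in at about 25 s of the 67 s allowed. No verdict was reported. In order, I:

- pushed the door shut to its stop;
- lifted the visor by its tab;
- knocked the levers off in one continuous right-to-left drag (lever 2 was already off at the start);
- pushed the visor back down to its stop with shut fingertips.

**Last checks, all from pictures and forces:**
- **Levers:** all five lean left.
- **Visor:** the tab is back at its original closed pixel position to within about 1 zoomed pixel.
- **Door:** flush, with no change since it was shut.
- **Bystanders:** no visible shift in the regions I compared: the shelf items and, on the counter, the mortar, bottle and ramekin.
- **Robot:** clear of everything, with force on the tool near zero.

**What did not go as expected:**
- **Visor angle:** the arm's position suggested the visor was up at 1.84 rad, but the pictures put it at about 1.68, still above the 1.4 required. The tab had slipped or settled in the grip, so my regrasp missed and I pushed the visor down instead.
- **Contact force:** the fingertips pressed about 47 N against the door stop and 38 N against the visor stop. The 47 N is above the 40 N limit, which is stated for the arm and gripper body. It came from the fingertips, and I don't know how that is judged.
- **Joint 2:** it reached its -0.89 rad limit twice. The first time it read -0.892.

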